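# Fetch the lockout padlocks from the double-door cabinet

### The arm

A 6-joint arm with a two-finger parallel gripper is mounted at the origin on the work surface; the furniture and walls round the work are solid. World frame = base frame: x ahead of the robot, y to its left, z up, the work surface at z = 0. Lengths are in m, angles in rad, forces in N, time in s.
With the tool pointing down it reaches from about 0.25 to 0.775 m from the base axis. Payload 4 kg.
Tool frame: the origin (TCP) lies at the centre of the arm's flange, where the gripper is bolted on; the fingertips stand ahead of it and the grasp point (between the pads) lies 180 mm ahead of it (robot.tcp_to_tips is the z of the fingertips in the tool frame, in m); z points along the fingers, y is the direction in which the jaws open and shut (so a half turn about z gives the same grasp; the last joint's range is limited). The gripper opens to 94 mm and grips with 3 to 60 N. Pads are 16 mm wide; open, the fingers measure 119 mm over their backs; the gripper's body (75 mm by 177 mm) begins 78 mm behind the grasp point.
Start: joints at [1.121, 0.087, 1.371, -0, 1.684, -0.103], TCP at [0.187, 0.517, 0.405] pointing down, gripper open.
Joint ranges: [-3.1, 3.1], [-0.76, 2.03], [0.27, 2.55], [-1.08, 4.22], [0.17, 2.65], [-2.57, 2.57]. Speed limits (rad/s): [2.79, 2.79, 3.14, 3.14, 3.14, 3.14].

### API

Orientations are given as [roll, pitch, yaw] about the fixed x, y, z axes, in that order (R = Rz(yaw) Ry(pitch) Rx(roll)).
In Python, from bench import robot gives the robot as it stands.
- The arm moves only by the tool move_arm, never from a script. Its argument "increments" is a list that holds one entry, the list of rows, each a list of 7 numbers: the opening, from 0 (shut) to 1 (fully open), then the shift along the tool's x, y, z as a fraction of full scale, then the turn, a rotation vector about the tool's x, y, z as a fraction of full scale. In form: [[[jaw, dx, dy, dz, rx, ry, rz], ...]]. A call has 1 to 8 rows; each row is the pose to reach, as a shift and turn from the pose commanded when the call began, along the tool's axes at that moment; what a row does not reach only later rows make up. Full scale, the value 1, is 0.1 m for a shift and pi/2 rad for a turn. A row lasts 1/12 s, in which the tool goes at most 41.7 mm and 7.16 degrees, less where a joint would pass 70% of its speed; a pose out of reach is approached as far as the arm can. A call with a number of a shift or a turn outside -1 to 1 is refused whole. A call with a gripper value outside its range is refused whole. The fingers move at their own pace and stop on an object; the grip force is fixed at half the most. Time passes only in rows, so rows that repeat a pose let the fingers close. It gives the time, the measured TCP pose, the force and the opening at its end, in the units of the state.
- robot.get_obs(): the state, without advancing time (a new reading comes with each control period).
- robot.snapshot(name): name is "scene" or "top"; returns (picture, depth): 480x640x3 uint8, red, green, blue; 480x640 float32, m along the optical axis (not along the pixel's ray), 0 where there is no reading.
- robot.camera_params(name): a dict with "mtx" (3x3 intrinsics, pixels), "R" (3x3) and "t" (3): a world point X has camera coordinates R X + t. Camera axes: x right, y down, z forward; pixel columns grow to the right and rows downward; lengths in m; the calibration is good to about 2 mm. A picture is of the moment at which its call begins. camera_params takes no time and is no camera call.
- robot.close_job(): hands the job in, once; it reports no verdict.
The state is a dict: "time": time; "joint_positions": joint angles; "qvel": joint speeds; "joint_torque": joint torques, N m; "tool_pos": TCP position; "ee_rot": TCP orientation; "wrist_force": force on the tool from outside, world axes, zero at the start; "wrist_torque": the same for the moment, N m; "width": finger opening in m.
Only numpy, scipy, OpenCV 4.12 (cv2) and the standard library are available. Lean on these libraries where they do the work, as an engineer would, in place of code of your own. Each camera call takes 0.05 s, during which the arm holds its last target.

### The job

Get the safety padlocks out of the blue lockout cabinet: open the active leaf (left, with the blue cover strip), pull down the flush bolt this uncovers on the passive leaf and swing that leaf open too, then lift every padlock off its hook inside it and put it in the blue carry tray. Then lock up again: shut the passive leaf fully, push its bolt fully up home, and last shut the active leaf fully; do not disturb the tape roll, the bundle of blanks or the V-block.

Things in the scene. Friction and masses are not known exactly. Their poses are not given: they have to be found in the camera images.
- lock_cabinet: two-door steel cabinet, blue with grey leaves, 414 wide (y) x 192 mm high, fixed on the bench, front (-x) to the robot. Origin on the bench under the middle of the plane of the leaves' inner faces; carcass behind to x = 90, leaves in front (x -18 to 0, z 14 to 178). Roof z 180 to 192, reaching forward to x = -18 over the shut leaves, so padlocks cannot be reached while shut
- active_leaf (a joint): left leaf (hinge at +y), 200 mm wide: 0 = shut (may start ajar, to 0.25), grows as it swings to the robot, to 2.0 rad; stays where left (0.12 N m). Its free edge has a blue hollow cover strip, 42 mm deep in front of the leaf, 180 to 246 mm from the hinge: shut, it covers the right leaf's edge and bolt knob and holds that leaf shut; so open it first, shut it last
- passive_leaf (a joint): right leaf (hinge at -y), 200 mm wide: 0 = shut, grows as its free edge swings to the robot, to 2.0 rad; stays where left (friction 0.12 N m). Held shut while the flush bolt is shot. Three hooks on its inner face
- flush_bolt (a joint): vertical flush bolt of the right leaf, m: 0 = shot, fully up, its rod in the hole in the roof's front edge; 0.018 = pulled fully down, withdrawn. Stays where left (friction 3 N). Leave it down until the right leaf is fully shut again: shot, it keeps the leaf from shutting
- active_hinge (a point): point on the left leaf's vertical hinge axis, at the front face of the shut leaf, 100 mm above the bench
- passive_hinge (a point): point on the right leaf's vertical hinge axis, at the front face of the shut leaf, 100 mm above the bench
- active_handle (a point): grip point of the left leaf's handle, 150 mm above the bench: an upright round steel bar of 10 mm, z 85 to 165, 40 mm in front of the leaf, 100 mm from the hinge, a return to the leaf at each end; pinch from above, fingers to either side along the leaf. Axes are the leaf's: x from outer to inner face, y along the leaf
- passive_handle (a point): grip point of the right leaf's handle: as the other, but 85 mm from its hinge
- bolt_knob (a point): centre of the flush bolt's black knob, 24 (out from leaf) x 12 (along leaf) x 26 mm (upright), 23 mm in front of the right leaf, 175 mm from its hinge; 158 mm above the bench when shot, 140 withdrawn. Free only with the left leaf open; pinch from above, fingers to either side along the leaf, or push down. Axes: x from outer to inner face, y along the leaf
- hook_1 (a point): hook 1 of the right leaf, 58 mm from its hinge: where a padlock hangs, on top of a level 6 mm rod, 26 mm from the inner face, 158 mm above the bench. The rod runs straight out of the inner face for 42 mm, then turns up 11 mm within 8 mm: raise the padlock 14 to 35 mm, then take it straight away from the leaf. x axis points straight out of the inner face. May be empty
- hook_2 (a point): hook 2 of the right leaf, 117 mm from its hinge: where a padlock hangs, on top of a level 6 mm rod, 26 mm from the inner face, 158 mm above the bench. The rod runs straight out of the inner face for 42 mm, then turns up 11 mm within 8 mm: raise the padlock 14 to 35 mm, then take it straight away from the leaf. x axis points straight out of the inner face. May be empty
- hook_3 (a point): hook 3 of the right leaf, 176 mm from its hinge: where a padlock hangs, on top of a level 6 mm rod, 26 mm from the inner face, 158 mm above the bench. The rod runs straight out of the inner face for 42 mm, then turns up 11 mm within 8 mm: raise the padlock 14 to 35 mm, then take it straight away from the leaf. x axis points straight out of the inner face. May be empty
- padlock_red: red plastic safety padlock, closed steel shackle, 0.16 kg, 107 mm tall. Body 40 (y) x 22 (x) x 46 mm (z); origin under the body's middle, z up along the shackle. Shackle of 7 mm rod, 33 mm over its two legs, 19 mm clear between, legs straight z 46 to 90, then a bow, inside top at z 99.5. Hangs by the bow; take it across the two legs at about z 80 (fingers along y). None if absent
- padlock_yellow: yellow plastic safety padlock, closed steel shackle, 0.16 kg, 107 mm tall. Body 40 (y) x 22 (x) x 46 mm (z); origin under the body's middle, z up along the shackle. Shackle of 7 mm rod, 33 mm over its two legs, 19 mm clear between, legs straight z 46 to 90, then a bow, inside top at z 99.5. Hangs by the bow; take it across the two legs at about z 80 (fingers along y). None if absent
- padlock_green: green plastic safety padlock, closed steel shackle, 0.16 kg, 107 mm tall. Body 40 (y) x 22 (x) x 46 mm (z); origin under the body's middle, z up along the shackle. Shackle of 7 mm rod, 33 mm over its two legs, 19 mm clear between, legs straight z 46 to 90, then a bow, inside top at z 99.5. Hangs by the bow; take it across the two legs at about z 80 (fingers along y). None if absent
- padlock_red_mid (a point): middle of the body of the red padlock, 23 mm above its origin; axes as the padlock's
- padlock_yellow_mid (a point): middle of the body of the yellow padlock, 23 mm above its origin; axes as the padlock's
- padlock_green_mid (a point): middle of the body of the green padlock, 23 mm above its origin; axes as the padlock's
- carry_tray: loose open blue plastic tray, 200 (x) x 150 (y) x 40 mm high, walls and floor 4 mm, 0.6 kg; origin under its middle. Room for the padlocks standing or lying
- tape_roll: roll of masking tape lying flat, 110 mm across, 36 mm high; bystander, leave alone
- part_bundle: taped bundle of sheet blanks, 54 x 112 x 18 mm; bystander, leave alone
- steel_v_block: steel V-block, 45 x 50 x 34 mm; bystander, leave alone

How it is judged:
On the way, in this order (a step that is already met when the one before it is completed fails the run):
1. the active (left) leaf is open (value of joint active_leaf above 1 rad), for 0.2 s.
2. the flush bolt is withdrawn (value of joint flush_bolt above 0.0145 m), for 0.2 s.
3. the passive (right) leaf is open (value of joint passive_leaf above 1 rad), for 0.2 s.
4. every padlock is in the tray (x of padlock_red_mid in the frame of carry_tray between -0.094 and 0.094 m and y of padlock_red_mid in the frame of carry_tray between -0.069 and 0.069 m and z of padlock_red_mid in the frame of carry_tray between 0.005 and 0.06 m and x of padlock_yellow_mid in the frame of carry_tray between -0.094 and 0.094 m and y of padlock_yellow_mid in the frame of carry_tray between -0.069 and 0.069 m and z of padlock_yellow_mid in the frame of carry_tray between 0.005 and 0.06 m and x of padlock_green_mid in the frame of carry_tray between -0.094 and 0.094 m and y of padlock_green_mid in the frame of carry_tray between -0.069 and 0.069 m and z of padlock_green_mid in the frame of carry_tray between 0.005 and 0.06 m), for 0.2 s.
5. the passive leaf is shut (value of joint passive_leaf below 0.035 rad), for 0.2 s.
6. the flush bolt is shot home (value of joint flush_bolt below 0.004 m and value of joint passive_leaf below 0.035 rad), for 0.2 s.
7. the active leaf is shut (value of joint active_leaf below 0.035 rad), for 0.2 s.
At the end, for the whole second after the job is handed in: Every padlock present lies or stands at rest in the level carry tray (middle of its body within the tray's inner walls and less than 60 mm above the tray's underside); both leaves are shut to within 0.035 rad and the flush bolt is up to within 4 mm of fully home (all of step 4 and all of step 6 and value of joint active_leaf below 0.035 rad and linear speed of each of padlock_red, padlock_yellow, padlock_green below 0.03 m/s and angle between carry_tray's own z axis and vertical below 0.1 rad); the robot touches nothing.
It fails at once if the tape roll is disturbed (moved by more than 25 mm) (distance of tape_roll from where it was at the start of the episode above 0.025 m).
It fails at once if the bundle of blanks is disturbed (moved by more than 25 mm) (distance of part_bundle from where it was at the start of the episode above 0.025 m).
It fails at once if the V-block is disturbed (moved by more than 25 mm) (distance of steel_v_block from where it was at the start of the episode above 0.025 m).
Of padlock_red, padlock_yellow, padlock_green only 2 to 3 are there at a start; the rules pass over those that are not, and their reading is None.
At some moment in a run one of carry_tray may be knocked a few centimetres aside while the robot is not near it.
Once in a run the grip may slacken for a moment while it holds something.
It also fails if it takes over 210 s, if anything falls off the work surface, if the arm or the gripper's body presses on something with over 40 N, if the wrist force passes 120 N, or if a joint passes its speed limit or range.

## Working session

There is one attempt and no reset: what is moved stays moved. The work goes in short steps, Python scripts to look and compute and a tool call to move; the robot and the scene stay as the last step left them, time stands still between calls to the robot, and variables do not carry over. Pictures are saved under pics/ and viewed, and the job is handed in when it is done.

Besides the shell and the picture viewer there is one more tool, called after ">>>" in YAML: its name, and indented under it one key for each argument. move_arm: Moves the arm, as the interface text tells. Its arguments: {"type":"object","properties":{"increments":{"type":"array","items":{"type":"array","items":{"type":"array","items":{"type":"number","minimum":-1,"maximum":1}}}}},"required":["increments"]}

```bash
ls; mkdir -p pics; cat > h.py <<'E'
from bench import robot
import numpy as np, cv2
from scipy.spatial.transform import Rotation as Ro
def snap(n,f):
    p,d=robot.snapshot(n); cv2.imwrite('pics/'+f+'.png',p[:,:,::-1]); np.save('pics/'+f+'.npy',d)
    return p,d
def world(n,d):
    c=robot.camera_params(n);K=c['mtx'];R=np.array(c['R']);t=np.array(c['t'])
    v,u=np.mgrid[0:480,0:640]
    X=np.stack([(u-K[0][2])/K[0][0]*d,(v-K[1][2])/K[1][1]*d,d],-1)
    return (X-t)@R
def proj(n,P):
    c=robot.camera_params(n);K=np.array(c['mtx']);X=np.array(c['R'])@np.array(P)+np.array(c['t']);x=K@X
    return x[:2]/x[2]
E
python3 - <<'E'
from h import *
print(robot.get_obs(), robot.tcp_to_tips)
for n in('scene','top'):
    snap(n,n+'0'); c=robot.camera_params(n);print(c, -np.array(c['R']).T@np.array(c['t']))
E
```

```text
pics
{'time': 0.0, 'joint_positions': array([ 1.12092293e+00,  8.79664362e-02,  1.37224014e+00,  7.37802151e-06,
        1.68355726e+00, -1.03108285e-01]), 'qvel': array([-0.00074323, -0.0004433 ,  0.00067392, -0.00037675,  0.00033748,
       -0.00034113]), 'joint_torque': array([ 8.64586109e-04, -3.40193868e+01, -3.02423179e+01,  7.19382777e-02,
        3.33779049e-02, -1.70934672e-04]), 'tool_pos': array([0.18688468, 0.51716771, 0.40350459]), 'ee_rot': array([-3.13943375e+00, -2.30764948e-04,  2.79482812e+00]), 'wrist_force': array([-0.08838902, -0.58961203, -0.69027332]), 'wrist_torque': array([-0.0113546 ,  0.05757   ,  0.00270736]), 'width': 0.09445771928789805} 0.1992
{'mtx': array([[474.86771941,   0.        , 322.58087088],
       [  0.        , 474.86771941, 238.25814478],
       [  0.        ,   0.        ,   1.        ]]), 'R': array([[ 6.88971489e-01, -7.24788302e-01, -4.51386990e-04],
       [-4.02454808e-01, -3.82048628e-01, -8.31906830e-01],
       [ 6.02783887e-01,  5.73341751e-01, -5.54915149e-01]]), 't': array([-0.4418331 ,  0.29951964,  1.18388295])} [-0.28867204 -0.88457392  0.90592758]
{'mtx': array([[472.21607204,   0.        , 323.4760813 ],
       [  0.        , 472.21607204, 251.04378327],
       [  0.        ,   0.        ,   1.        ]]), 'R': array([[ 0.00603006, -0.99995659, -0.0071026 ],
       [-0.98884085, -0.00490544, -0.14889494],
       [ 0.14885364,  0.00792119, -0.98882751]]), 't': array([-0.06459729,  0.56153616,  1.17921756])} [ 0.3801286  -0.07118071  1.24919385]
```

View pics/scene0.png

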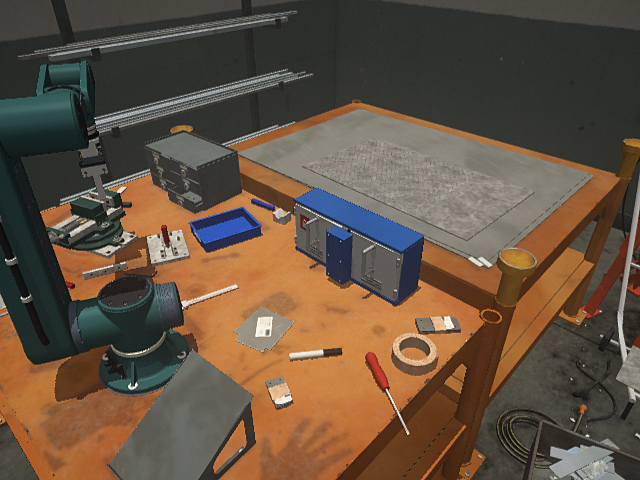

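View pics/top0.png

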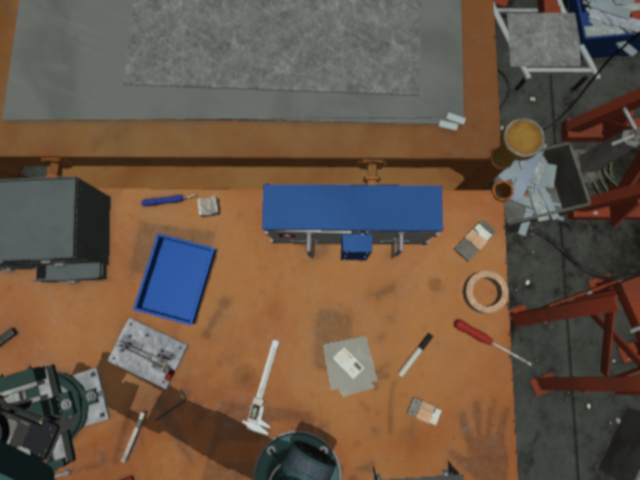

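```bash
cat >> h.py <<'E'
def blue(p):
    h=cv2.cvtColor(p,cv2.COLOR_RGB2HSV); return (h[...,0]>100)&(h[...,0]<130)&(h[...,1]>140)&(h[...,2]>40)
def rect(P):
    r=cv2.minAreaRect((P[:,:2]*1000).astype(np.float32)); return r, cv2.boxPoints(r)
E
python3 - <<'E'
from h import *
for n in('top','scene'):
    p=cv2.imread(f'pics/{n}0.png')[:,:,::-1].copy(); d=np.load(f'pics/{n}0.npy')
    W=world(n,d); b=blue(p)
    m=b&(W[...,2]>.182)&(W[...,2]<.202)&(W[...,0]>.3)
    print(n,'roof',m.sum(),np.median(W[m][:,2]),rect(W[m]))
    m=b&(W[...,2]>.025)&(W[...,2]<.055)&(W[...,0]>.3)&(W[...,1]>.1)
    print('tray rim',m.sum(),np.median(W[m][:,2]),rect(W[m]))
    # handles: in front
    m=(W[...,2]>.155)&(W[...,2]<.175)&(W[...,0]>.4)&(W[...,0]<.545)&(W[...,1]<.1)&(W[...,1]>-.4)&~b
    print('handles',m.sum()); P=W[m]
    k,l,s,c=cv2.connectedComponentsWithStats(m.astype(np.uint8))
    for i in range(1,k): print(s[i],np.median(W[l==i],0))
    m=b&(W[...,2]>.1)&(W[...,2]<.181)&(W[...,0]>.4)&(W[...,0]<.56)&(W[...,1]<.1)
    k,l,s,c=cv2.connectedComponentsWithStats(m.astype(np.uint8))
    for i in range(1,k):
        if s[i][4]>20: print('strip',s[i],np.median(W[l==i],0),W[l==i].min(0),W[l==i].max(0))
p=cv2.imread('pics/top0.png')
cv2.imwrite('pics/t0z.png',cv2.resize(p[160:340,240:520],None,fx=2.8,fy=2.8,interpolation=cv2.INTER_CUBIC))
p=cv2.imread('pics/scene0.png')
cv2.imwrite('pics/s0z.png',cv2.resize(p[170:330,270:450],None,fx=3.7,fy=3.7,interpolation=cv2.INTER_CUBIC))
E
```

```text
top roof 7694 0.1917682009058002 (((640.902099609375, -127.27581787109375), (407.69964599609375, 104.85958099365234), 89.87367248535156), array([[ 588.02295 , -331.00952 ],
       [ 692.8823  , -331.24072 ],
       [ 693.78125 ,   76.457886],
       [ 588.9219  ,   76.68909 ]], dtype=float32))
tray rim 801 0.03906839511266928 (((535.1012573242188, 342.3576354980469), (216.82443237304688, 279.8016357421875), 75.78532409667969), array([[372.8626 , 271.6182 ],
       [644.0974 , 202.91129],
       [697.3399 , 413.09708],
       [426.1051 , 481.804  ]], dtype=float32))
handles 37
[307 250   4   3  10] [ 0.54252426 -0.02677977  0.16913207]
[342 251   1   2   2] [ 0.54238696 -0.10547691  0.16557582]
[345 251   4   2   6] [ 0.54130658 -0.11568248  0.16971014]
[365 251   7   3  13] [ 0.54032426 -0.16529459  0.16910949]
[399 251   4   2   6] [ 0.54391911 -0.24155144  0.1636278 ]
strip [343 244  28  13 300] [ 0.54700826 -0.13900581  0.17502131] [ 0.53991685 -0.16971524  0.10015695] [ 0.5591279  -0.10734955  0.18043072]
scene roof 2777 0.18919391863538615 (((640.0233764648438, -129.382247924804
[... 188 characters left out ...]
9.65033]], dtype=float32))
tray rim 238 0.036163676092395694 (((486.38543701171875, 323.23553466796875), (165.1673583984375, 205.50584411621094), 75.93135833740234), array([[366.63977, 268.10654],
       [565.9815 , 218.15134],
       [606.1311 , 378.36453],
       [406.78937, 428.31973]], dtype=float32))
handles 116
[306 222   3   5  11] [ 0.54283894 -0.03070964  0.16278783]
[327 230   1   1   1] [ 0.54492711 -0.10908304  0.17479386]
[326 232  19  14  94] [ 0.54067862 -0.14508892  0.16472796]
[362 251   4   5  10] [ 0.54438305 -0.24628662  0.16081552]
strip [326 229  22  11  87] [ 0.54978251 -0.14197978  0.17332531] [ 0.53993637 -0.17648925  0.17004851] [ 0.55989988 -0.10778535  0.17596175]
```

View pics/t0z.png

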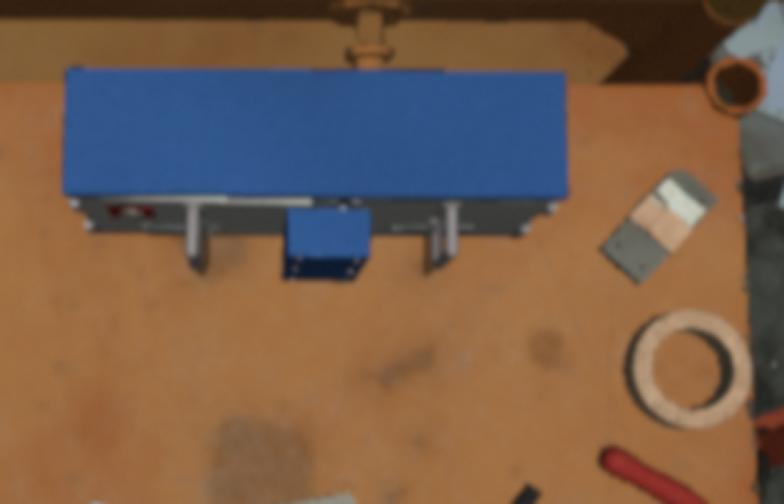

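View pics/s0z.png

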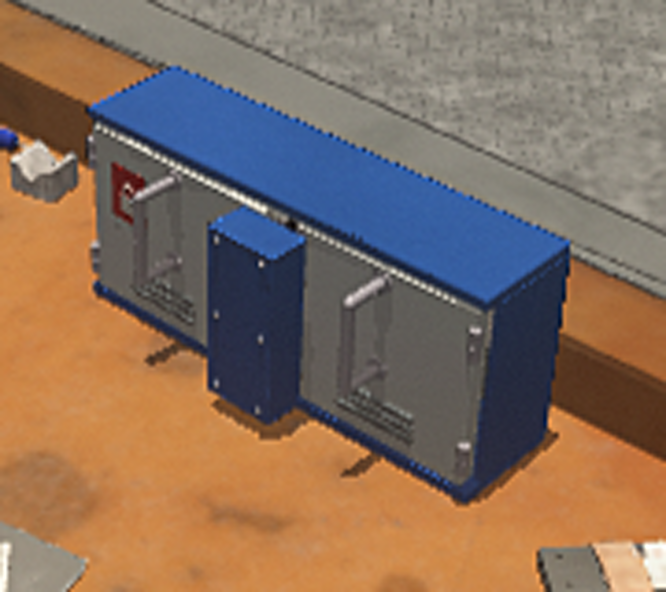

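```bash
cat >> h.py <<'E'
def tray(p,d,n='top'):
    W=world(n,d); b=blue(p)&(W[...,1]>.12)&(W[...,0]>.2)&(W[...,2]>.02)&(W[...,2]<.06)
    k,l,s,c=cv2.connectedComponentsWithStats(cv2.dilate(b.astype(np.uint8),np.ones((3,3),np.uint8)))
    i=1+np.argmax(s[1:,4]); m=b&(l==i)
    r,bx=rect(W[m]); return m.sum(),r,bx
def pl(targets,cur=None):
    """targets: list of (x,y,z,yaw) world tool-down; prints rows"""
    o=robot.get_obs()
    p0=np.array(o['tool_pos']); R0=Ro.from_euler('xyz',o['ee_rot'])
    if cur is not None: p0=np.array(cur[:3]); R0=Ro.from_euler('xyz',[np.pi,0,cur[3]])
    for x,y,z,yaw in targets:
        R=Ro.from_euler('xyz',[np.pi,0,yaw]); 
        dp=R0.inv().apply(np.array([x,y,z])-p0)/.1; rv=(R0.inv()*R).as_rotvec()/(np.pi/2)
        print(np.round(dp,3).tolist(),np.round(rv,3).tolist())
E
python3 - <<'E'
from h import *
p=cv2.imread('pics/top0.png')[:,:,::-1].copy(); d=np.load('pics/top0.npy')
print(tray(p,d))
W=world('top',d); b=blue(p)
m=b&(W[...,2]>.165)&(W[...,2]<.181)&(W[...,0]>.4)&(W[...,0]<.6)&(W[...,1]<.0)&(W[...,1]>-.3)
m[:240]=0
print(m.sum(),rect(W[m]),np.median(W[m],0))
g=~b&(W[...,2]>.15)&(W[...,0]>.5)&(W[...,0]<.585)&(W[...,1]<.1)&(W[...,1]>-.35)
for yy in np.arange(-.33,.08,.02):
    q=W[g&(abs(W[...,1]-yy)<.01)]
    if len(q): print(round(yy,3),len(q),np.round(q.min(0),3),np.round(np.median(q,0),3))
E
```

```text
(np.int64(903), ((490.016845703125, 323.4854736328125), (158.08070373535156, 201.58743286132812), 75.75344848632812), array([[372.87152, 271.68076],
       [568.2593 , 222.07114],
       [607.1622 , 375.2902 ],
       [411.7744 , 424.8998 ]], dtype=float32))
349 (((554.3706665039062, -139.74859619140625), (64.84842681884766, 28.02595329284668), 89.55488586425781), array([[ 540.1062 , -172.06297],
       [ 568.13135, -172.28069],
       [ 568.63513, -107.43422],
       [ 540.61   , -107.21651]], dtype=float32)) [ 0.55418756 -0.13956669  0.17566966]
-0.33 6 [ 0.582 -0.33   0.151] [ 0.583 -0.326  0.159]
-0.25 58 [ 0.542 -0.25   0.157] [ 0.564 -0.244  0.168]
-0.23 37 [ 0.544 -0.24   0.154] [ 0.563 -0.238  0.167]
-0.17 27 [ 0.539 -0.174  0.155] [ 0.543 -0.172  0.175]
-0.15 7 [ 0.54  -0.159  0.158] [ 0.58  -0.154  0.174]
-0.13 5 [ 0.583 -0.126  0.167] [ 0.584 -0.124  0.175]
-0.11 34 [ 0.54  -0.119  0.15 ] [ 0.583 -0.109  0.168]
-0.09 18 [ 0.583 -0.099  0.151] [ 0.584 -0.091  0.163]
-0.07 11 [ 0.584 -0.08   0.159] [ 0.585 -0.073  0.162]
-0.05 4 [ 0.584 -0.059  0.158] [ 0.585 -0.056  0.165]
-0.03 89 [ 0.541 -0.036  0.161] [ 0.564 -0.027  0.169]
-0.01 2 [ 0.584 -0.019  0.164] [ 0.584 -0.019  0.167]
0.07 3 [0.583 0.071 0.15 ] [0.584 0.072 0.156]
```

```bash
cat >> h.py <<'E'
import math
def go(wps,jaw,cur=None,dec=2,step=.098):
    """wps: list of (x,y,z,yaw); splits to calls, prints row & repeat count"""
    o=robot.get_obs(); e=o['ee_rot']
    if cur is None: cur=(*o['tool_pos'],e[2])
    cp=np.array(cur[:3]);R0=Ro.from_euler('xyz',[np.pi,0,cur[3]]) 
    for w in wps:
        tp=np.array(w[:3]);
        while 1:
            Rt=Ro.from_euler('xyz',[np.pi,0,w[3]])
            d=R0.inv().apply(tp-cp); rv=(R0.inv()*Rt).as_rotvec()
            f=min(1,step/max(np.abs(d).max(),1e-9),1.5/max(np.abs(rv).max(),1e-9))
            row=[jaw]+np.round(d*f/.1,dec).tolist()+np.round(rv*f/(np.pi/2),dec).tolist()
            k=max(math.ceil(np.linalg.norm(d*f)/.04),math.ceil(abs(rv*f).max()/.12),1)+1
            print(k if k<=8 else f'TOO MANY {k}',row)
            cp=cp+R0.apply(np.array(row[1:4])*.1); R0=R0*Ro.from_rotvec(np.array(row[4:])*np.pi/2)
            if f>=1: break
    print('end',cp,R0.as_euler('xyz')[2])
E
python3 - <<'E'
from h import *
go([(.45,.10,.43,3.1416),(.546,-.027,.43,3.1416),(.546,-.027,.33,3.1416)],.8)
E
```

```text
5 [0.8, -0.98, -0.76, -0.07, 0.0, 0.0, -0.06]
5 [0.8, -0.98, -0.92, -0.07, -0.0, 0.0, -0.06]
5 [0.8, -0.86, -0.98, -0.07, -0.0, 0.0, -0.06]
4 [0.8, -0.61, -0.85, -0.05, -0.0, 0.0, -0.04]
5 [0.8, -0.74, -0.98, -0.0, -0.0, 0.0, -0.0]
2 [0.8, -0.22, -0.29, -0.0, -0.0, 0.0, -0.0]
4 [0.8, -0.0, 0.0, 0.98, -0.0, 0.0, -0.0]
2 [0.8, -0.0, 0.0, 0.02, -0.0, 0.0, -0.0]
end [ 0.54588797 -0.02738727  0.32966218] 3.1403744822585633
```

>>> move_arm:
  increments:
    - [[0.8, -0.98, -0.76, -0.07, 0, 0, -0.06], [0.8, -0.98, -0.76, -0.07, 0, 0, -0.06], [0.8, -0.98, -0.76, -0.07, 0, 0, -0.06], [0.8, -0.98, -0.76, -0.07, 0, 0, -0.06], [0.8, -0.98, -0.76, -0.07, 0, 0, -0.06]]

```text
time: 0.52
tool_pos: [0.2542, 0.4112, 0.4117]
ee_rot: [3.141, -0.0, 2.885]
wrist_force: [0.5, 0.1, -0.2]
width: 0.0747
```

>>> move_arm:
  increments:
    - [[0.8, -0.98, -0.92, -0.07, 0, 0, -0.06], [0.8, -0.98, -0.92, -0.07, 0, 0, -0.06], [0.8, -0.98, -0.92, -0.07, 0, 0, -0.06], [0.8, -0.98, -0.92, -0.07, 0, 0, -0.06], [0.8, -0.98, -0.92, -0.07, 0, 0, -0.06]]

```text
time: 0.93
tool_pos: [0.326, 0.2983, 0.4186]
ee_rot: [3.141, -0.0, 2.98]
wrist_force: [-0.3, 0.5, -0.4]
width: 0.0755
```

>>> move_arm:
  increments:
    - [[0.8, -0.86, -0.98, -0.07, 0, 0, -0.06], [0.8, -0.86, -0.98, -0.07, 0, 0, -0.06], [0.8, -0.86, -0.98, -0.07, 0, 0, -0.06], [0.8, -0.86, -0.98, -0.07, 0, 0, -0.06], [0.8, -0.86, -0.98, -0.07, 0, 0, -0.06]]

```text
time: 1.35
tool_pos: [0.3954, 0.1887, 0.4253]
ee_rot: [3.141, -0.001, 3.075]
wrist_force: [-0.6, 0.7, 0.7]
width: 0.0752
```

>>> move_arm:
  increments:
    - [[0.8, -0.61, -0.85, -0.05, 0, 0, -0.04], [0.8, -0.61, -0.85, -0.05, 0, 0, -0.04], [0.8, -0.61, -0.85, -0.05, 0, 0, -0.04], [0.8, -0.61, -0.85, -0.05, 0, 0, -0.04]]

```text
time: 1.68
tool_pos: [0.4514, 0.1, 0.4301]
ee_rot: [3.141, -0.001, 3.139]
wrist_force: [-0.5, 0.4, 0.1]
width: 0.0752
```

>>> move_arm:
  increments:
    - [[0.8, -0.74, -0.98, 0, 0, 0, 0], [0.8, -0.74, -0.98, 0, 0, 0, 0], [0.8, -0.74, -0.98, 0, 0, 0, 0], [0.8, -0.74, -0.98, 0, 0, 0, 0], [0.8, -0.74, -0.98, 0, 0, 0, 0]]

```text
time: 2.1
tool_pos: [0.5247, 0.0034, 0.4294]
ee_rot: [3.139, -0.003, 3.141]
wrist_force: [-0.9, -0.8, -0.1]
width: 0.0751
```

>>> move_arm:
  increments:
    - [[0.8, -0.22, -0.29, 0, 0, 0, 0], [0.8, -0.22, -0.29, 0, 0, 0, 0], [0.8, -0.22, -0.29, 0, 0, 0, 0]]

```text
time: 2.35
tool_pos: [0.5459, -0.025, 0.4302]
ee_rot: [3.14, -0.001, -3.141]
wrist_force: [0.3, 0.1, -0.4]
width: 0.0752
```

>>> move_arm:
  increments:
    - [[0.8, 0, -0.02, 0.98, 0, 0, 0], [0.8, 0, -0.02, 0.98, 0, 0, 0], [0.8, 0, -0.02, 0.98, 0, 0, 0], [0.8, 0, -0.02, 0.98, 0, 0, 0], [0, 0, -0.02, 0.98, 0, 0, 0], [0, 0, -0.02, 0.98, 0, 0, 0], [0, 0, -0.02, 0.98, 0, 0, 0], [0, 0, -0.02, 0.98, 0, 0, 0]]

```text
time: 3.02
tool_pos: [0.5463, -0.0288, 0.3353]
ee_rot: [-3.141, 0.005, 3.141]
wrist_force: [0.1, -0.1, -0.3]
width: 0.0522
```

>>> move_arm:
  increments:
    - [[0, 0, 0, 0, 0, 0, 0], [0, 0, 0, 0, 0, 0, 0], [0, 0, 0, 0, 0, 0, 0]]

```text
time: 3.27
tool_pos: [0.546, -0.0294, 0.3332]
ee_rot: [-3.142, 0.001, 3.14]
wrist_force: [0.3, 0.5, 0.2]
width: 0.0318
```

```bash
cat >> h.py <<'E'
def wrap(a): return (a+np.pi)%(2*np.pi)-np.pi
def arc(hinge,angs,sgn,jaw,cur=None,dec=3,per=8):
    """swing about hinge from current pose: angs cumulative (rad), grip rotates along. sgn -1 active opening, +1 passive"""
    o=robot.get_obs(); cur=cur or (*o['tool_pos'],o['ee_rot'][2])
    c=np.array(cur[:3]);r=c[:2]-np.array(hinge)
    R0=Ro.from_euler('xyz',[np.pi,0,cur[3]]); base=c.copy(); out=[]
    for i,a in enumerate(angs):
        A=Ro.from_euler('z',sgn*a); n=A.apply([*r,0])+np.array([*hinge,c[2]])
        Rn=A*Ro.from_euler('xyz',[np.pi,0,cur[3]])
        dp=R0.inv().apply(n-base)/.1; rv=(R0.inv()*Rn).as_rotvec()/(np.pi/2)
        out.append([jaw]+(np.round(dp,dec)+0).tolist()+(np.round(rv,dec)+0).tolist())
        if len(out)==per or i==len(angs)-1 or np.abs(dp).max()>.9:
            print(out); out=[]; base=n; R0=Rn
    print('end',n,Rn.as_euler('xyz')[2])
E
python3 - <<'E'
from h import *
o=robot.get_obs(); print(o['tool_pos'],o['width'])
arc((.586,.073),np.arange(1,17)*.1,-1,0)
E
```

```text
[ 0.54602691 -0.02937865  0.33323955] 0.03176111383307242
[[0, 0.1, 0.045, 0.0, 0.0, 0.0, 0.064], [0, 0.196, 0.1, 0.0, 0.0, 0.0, 0.127], [0, 0.285, 0.163, 0.0, 0.0, 0.0, 0.191], [0, 0.367, 0.236, 0.0, 0.0, 0.0, 0.255], [0, 0.442, 0.316, 0.0, 0.0, 0.0, 0.318], [0, 0.509, 0.404, 0.0, 0.0, 0.0, 0.382], [0, 0.566, 0.497, 0.0, 0.0, 0.0, 0.446], [0, 0.614, 0.596, 0.0, 0.0, 0.0, 0.509]]
[[0, 0.1, 0.045, 0.0, 0.0, 0.0, 0.064], [0, 0.196, 0.1, 0.0, 0.0, 0.0, 0.127], [0, 0.285, 0.163, 0.0, 0.0, 0.0, 0.191], [0, 0.367, 0.236, 0.0, 0.0, 0.0, 0.255], [0, 0.442, 0.316, 0.0, 0.0, 0.0, 0.318], [0, 0.509, 0.404, 0.0, 0.0, 0.0, 0.382], [0, 0.566, 0.497, 0.0, 0.0, 0.0, 0.446], [0, 0.614, 0.596, 0.0, 0.0, 0.0, 0.509]]
end [0.4848322  0.11594545 0.33323955] 1.5401265600548857
```

>>> move_arm:
  increments:
    - [[0, 0, 0, 0, 0, 0, 0], [0, 0, 0, 0, 0, 0, 0], [0, 0, 0, 0, 0, 0, 0], [0, 0, 0, 0, 0, 0, 0], [0, 0, 0, 0, 0, 0, 0]]

```text
time: 3.68
tool_pos: [0.5461, -0.0284, 0.3326]
ee_rot: [3.139, 0.001, 3.141]
wrist_force: [1.5, 5.6, -0.4]
width: 0.0095
```

>>> move_arm:
  increments:
    - [[0, 0.1, 0.045, 0.0, 0.0, 0.0, 0.064], [0, 0.196, 0.1, 0.0, 0.0, 0.0, 0.127], [0, 0.285, 0.163, 0.0, 0.0, 0.0, 0.191], [0, 0.285, 0.163, 0.0, 0.0, 0.0, 0.191]]

```text
time: 4.02
tool_pos: [0.5173, -0.0107, 0.3326]
ee_rot: [3.136, 0.001, 2.839]
wrist_force: [5.1, 7.3, -3.1]
width: 0.0098
```

```bash
python3 - <<'E'
from h import *
arc((.586,.073),np.arange(1,15)*.093,-1,0,per=7)
E
```

```text
[[0, 0.091, 0.042, 0.0, 0.0, 0.0, 0.059], [0, 0.179, 0.092, 0.0, 0.0, 0.0, 0.118], [0, 0.261, 0.151, 0.0, 0.0, 0.0, 0.178], [0, 0.337, 0.216, 0.0, 0.0, 0.0, 0.237], [0, 0.407, 0.289, 0.0, 0.0, 0.0, 0.296], [0, 0.47, 0.367, 0.0, 0.0, 0.0, 0.355], [0, 0.525, 0.452, 0.0, 0.0, 0.0, 0.414]]
[[0, 0.091, 0.042, 0.0, 0.0, 0.0, 0.059], [0, 0.179, 0.092, 0.0, 0.0, 0.0, 0.118], [0, 0.261, 0.151, 0.0, 0.0, 0.0, 0.178], [0, 0.337, 0.216, 0.0, 0.0, 0.0, 0.237], [0, 0.407, 0.289, 0.0, 0.0, 0.0, 0.296], [0, 0.47, 0.367, 0.0, 0.0, 0.0, 0.355], [0, 0.525, 0.452, 0.0, 0.0, 0.0, 0.414]]
end [0.48705339 0.1170088  0.33257225] 1.5369736991328367
```

>>> move_arm:
  increments:
    - [[0, 0.091, 0.042, 0.0, 0.0, 0.0, 0.059], [0, 0.179, 0.092, 0.0, 0.0, 0.0, 0.118], [0, 0.261, 0.151, 0.0, 0.0, 0.0, 0.178], [0, 0.337, 0.216, 0.0, 0.0, 0.0, 0.237], [0, 0.407, 0.289, 0.0, 0.0, 0.0, 0.296], [0, 0.47, 0.367, 0.0, 0.0, 0.0, 0.355], [0, 0.525, 0.452, 0.0, 0.0, 0.0, 0.414], [0, 0.525, 0.452, 0.0, 0.0, 0.0, 0.414]]

```text
time: 4.68
tool_pos: [0.4824, 0.0475, 0.3325]
ee_rot: [3.133, 0.003, 2.189]
wrist_force: [12.6, 3.8, -6.4]
width: 0.0096
```

>>> move_arm:
  increments:
    - [[0, 0.091, 0.042, 0.0, 0.0, 0.0, 0.059], [0, 0.179, 0.092, 0.0, 0.0, 0.0, 0.118], [0, 0.261, 0.151, 0.0, 0.0, 0.0, 0.178], [0, 0.337, 0.216, 0.0, 0.0, 0.0, 0.237], [0, 0.407, 0.289, 0.0, 0.0, 0.0, 0.296], [0, 0.47, 0.367, 0.0, 0.0, 0.0, 0.355], [0, 0.525, 0.452, 0.0, 0.0, 0.0, 0.414], [0, 0.525, 0.452, 0.0, 0.0, 0.0, 0.414]]

```text
time: 5.35
tool_pos: [0.4892, 0.115, 0.3326]
ee_rot: [3.134, 0.002, 1.537]
wrist_force: [8.9, -1.0, -4.5]
width: 0.0092
```

>>> move_arm:
  increments:
    - [[0.6, 0, 0, 0, 0, 0, 0], [0.6, 0, 0, 0, 0, 0, 0], [0.6, 0, 0, 0, 0, 0, 0], [0.6, 0, 0, 0, 0, 0, 0], [0.6, 0, 0, 0, 0, 0, 0], [0.6, 0, 0, 0, 0, 0, 0]]

```text
time: 5.85
tool_pos: [0.4869, 0.1147, 0.3327]
ee_rot: [-3.142, 0.0, 1.54]
wrist_force: [-0.2, 0.6, 1.1]
width: 0.0457
```

>>> move_arm:
  increments:
    - [[0.6, 0, 0, -0.98, 0, 0, 0], [0.6, 0, 0, -0.98, 0, 0, 0], [0.6, 0, 0, -0.98, 0, 0, 0], [0.6, 0, 0, -0.98, 0, 0, 0]]

```text
time: 6.18
tool_pos: [0.4872, 0.1148, 0.4366]
ee_rot: [3.131, -0.002, 1.54]
wrist_force: [0.7, -1.0, 0.2]
width: 0.0564
```

```bash
python3 - <<'E'
from h import *
p,d=snap('top','top1'); snap('scene','sc1')
go([(.50,-.05,.43,0),(.563,-.152,.43,0)],.5)
E
```

```text
TOO MANY 9 [0.5, -0.98, 0.11, 0.01, 0.0, -0.0, 0.58]
7 [0.5, -0.35, 0.57, 0.0, -0.0, -0.0, 0.4]
4 [0.5, 0.61, 0.98, 0.0, -0.0, -0.0, 0.0]
2 [0.5, 0.02, 0.04, 0.0, -0.0, -0.0, 0.0]
end [ 0.56313746 -0.15224007  0.43012178] 0.0002886313251178052
```

View pics/top1.png

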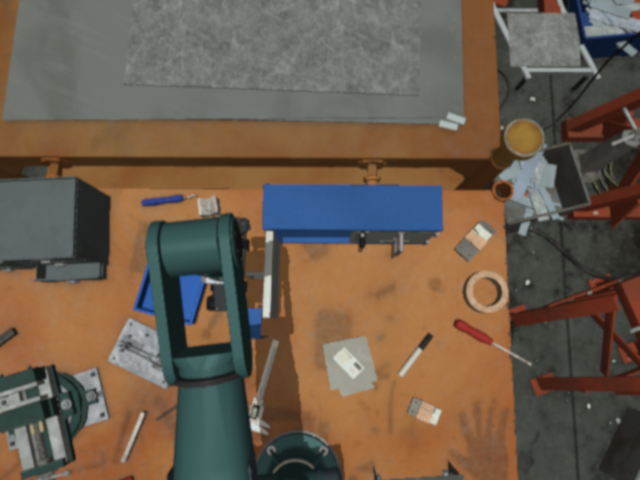

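View pics/sc1.png

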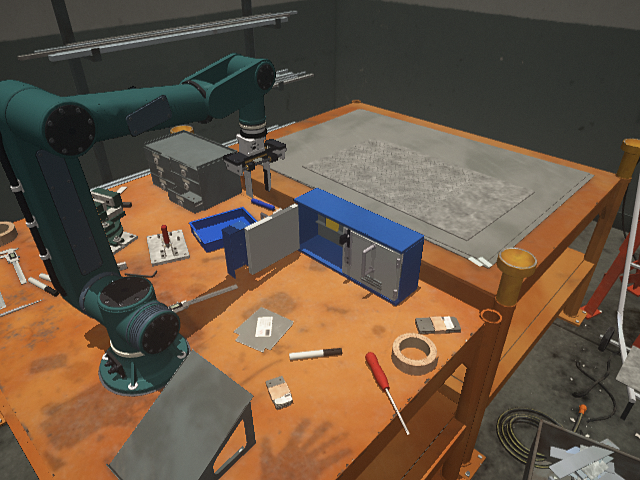

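```bash
python3 - <<'E'
from h import *
for n,f,box in(('top','top1',(225,255,345,412)),('scene','sc1',(225,260,335,380))):
    p=cv2.imread(f'pics/{f}.png')[:,:,::-1]; d=np.load(f'pics/{f}.npy'); W=world(n,d)
    a,b,c,e=box
    m=np.zeros((480,640),bool); m[a:b,c:e]=1
    k=m&(p.max(-1)<60)&(W[...,0]<.582)&(W[...,2]>.13)
    print(n,k.sum(),np.median(W[k],0),W[k].min(0),W[k].max(0)); 
    print(rect(W[k&(W[...,2]>.162)]))
E
```

```text
top 48 [ 0.56411225 -0.15149588  0.17030599] [ 0.54477281 -0.23816017  0.14611071] [ 0.57386619 -0.14687181  0.17484105]
(((563.2830810546875, -151.6681671142578), (9.4453706741333, 21.21321678161621), 88.9754409790039), array([[ 552.5937 , -156.20044],
       [ 573.8035 , -156.57974],
       [ 573.9725 , -147.1359 ],
       [ 552.76263, -146.75659]], dtype=float32))
scene 63 [ 0.55924479 -0.15760271  0.15941725] [ 0.54881262 -0.16175575  0.14432111] [ 0.57677625 -0.14706989  0.17096682]
(((561.8325805664062, -153.84767150878906), (21.093530654907227, 13.356143951416016), 1.132123351097107), array([[ 551.15594, -147.37929],
       [ 551.41986, -160.73283],
       [ 572.5092 , -160.31606],
       [ 572.2453 , -146.96251]], dtype=float32))
```

>>> move_arm:
  increments:
    - [[0.5, -0.98, 0.11, 0.01, 0, 0, 0.58], [0.5, -0.98, 0.11, 0.01, 0, 0, 0.58], [0.5, -0.98, 0.11, 0.01, 0, 0, 0.58], [0.5, -0.98, 0.11, 0.01, 0, 0, 0.58], [0.5, -0.98, 0.11, 0.01, 0, 0, 0.58], [0.5, -0.98, 0.11, 0.01, 0, 0, 0.58], [0.5, -0.98, 0.11, 0.01, 0, 0, 0.58], [0.5, -0.98, 0.11, 0.01, 0, 0, 0.58]]

```text
time: 6.95
tool_pos: [0.4948, 0.0163, 0.4268]
ee_rot: [-3.138, 0.004, 0.623]
wrist_force: [-0.6, -0.1, 0.2]
width: 0.0471
```

>>> move_arm:
  increments:
    - [[0.5, -0.35, 0.57, 0, 0, 0, 0.4], [0.5, -0.35, 0.57, 0, 0, 0, 0.4], [0.5, -0.35, 0.57, 0, 0, 0, 0.4], [0.5, -0.35, 0.57, 0, 0, 0, 0.4], [0.5, -0.35, 0.57, 0, 0, 0, 0.4], [0.5, -0.35, 0.57, 0, 0, 0, 0.4], [0.5, -0.35, 0.57, 0, 0, 0, 0.4]]

```text
time: 7.53
tool_pos: [0.5001, -0.0502, 0.4276]
ee_rot: [-3.141, 0.004, 0.003]
wrist_force: [0.7, 0.7, 0.4]
width: 0.0472
```

>>> move_arm:
  increments:
    - [[0.5, 0.61, 0.98, 0, 0, 0, 0], [0.5, 0.61, 0.98, 0, 0, 0, 0], [0.5, 0.61, 0.98, 0, 0, 0, 0], [0.5, 0.61, 0.98, 0, 0, 0, 0], [0.5, 0.61, 0.98, 0, 0, 0, 0]]

```text
time: 7.95
tool_pos: [0.5618, -0.1493, 0.4274]
ee_rot: [-3.14, 0.004, 0.001]
wrist_force: [-0.2, 0.2, -0.3]
width: 0.0473
```

>>> move_arm:
  increments:
    - [[0.5, 0.01, 0.03, 0.5, 0, 0, 0], [0.5, 0.01, 0.03, 0.9, 0, 0, 0], [0.5, 0.01, 0.03, 0.9, 0, 0, 0], [0.5, 0.01, 0.03, 0.9, 0, 0, 0], [0, 0.01, 0.03, 0.9, 0, 0, 0], [0, 0.01, 0.03, 0.9, 0, 0, 0], [0, 0.01, 0.03, 0.9, 0, 0, 0], [0, 0.01, 0.03, 0.9, 0, 0, 0]]

```text
time: 8.62
tool_pos: [0.5628, -0.1512, 0.3428]
ee_rot: [3.14, -0.005, 0.001]
wrist_force: [-0.4, -0.4, -0.3]
width: 0.0237
```

>>> move_arm:
  increments:
    - [[0, 0, 0, 0, 0, 0, 0], [0, 0, 0, 0, 0, 0, 0], [0, 0, 0, 0, 0, 0, 0], [0, 0, 0, 0, 0, 0, 0]]

```text
time: 8.95
tool_pos: [0.5625, -0.1526, 0.3414]
ee_rot: [3.137, -0.003, -0.001]
wrist_force: [0.2, -5.0, 1.5]
width: 0.0117
```

>>> move_arm:
  increments:
    - [[0, 0, 0, 0.05, 0, 0, 0], [0, 0, 0, 0.1, 0, 0, 0], [0, 0, 0, 0.15, 0, 0, 0], [0, 0, 0, 0.19, 0, 0, 0], [0, 0, 0, 0.19, 0, 0, 0], [0, 0, 0, 0.19, 0, 0, 0]]

```text
time: 9.45
tool_pos: [0.5625, -0.1526, 0.3235]
ee_rot: [3.137, -0.004, -0.001]
wrist_force: [-1.5, -5.5, 6.9]
width: 0.0119
```

>>> move_arm:
  increments:
    - [[0, 0, 0, 0.02, 0, 0, 0], [0, 0, 0, 0.03, 0, 0, 0], [0, 0, 0, 0.03, 0, 0, 0], [0, 0, 0, 0.03, 0, 0, 0]]

```text
time: 9.78
tool_pos: [0.5622, -0.1525, 0.3234]
ee_rot: [3.136, -0.006, -0.001]
wrist_force: [-5.6, -3.9, 16.6]
width: 0.012
```

>>> move_arm:
  increments:
    - [[0.4, 0, 0, 0, 0, 0, 0], [0.4, 0, 0, 0, 0, 0, 0], [0.4, 0, 0, 0, 0, 0, 0], [0.4, 0, 0, 0, 0, 0, 0], [0.4, 0, 0, 0, 0, 0, 0]]

```text
time: 10.2
tool_pos: [0.5622, -0.1508, 0.3166]
ee_rot: [-3.14, 0.002, 0.001]
wrist_force: [-0.9, 0.5, -0.1]
width: 0.0372
```

>>> move_arm:
  increments:
    - [[0.8, 0, 0, -0.95, 0, 0, 0], [0.8, 0, 0, -0.95, 0, 0, 0], [0.8, 0, 0, -0.95, 0, 0, 0], [0.8, 0, 0, -0.95, 0, 0, 0]]

```text
time: 10.53
tool_pos: [0.5627, -0.1511, 0.418]
ee_rot: [3.138, -0.009, 0.001]
wrist_force: [-0.1, 0.5, 0.7]
width: 0.0608
```

```bash
python3 - <<'E'
from h import *
p,d=snap('scene','sc2')
W=world('scene',d)
m=np.zeros((480,640),bool); m[225:270,335:380]=1
k=m&(p.max(-1)<60)&(W[...,0]<.582)&(W[...,0]>.54)&(W[...,2]>.10)
print(k.sum(),np.median(W[k],0),W[k].min(0),W[k].max(0)); 
go([(.545,-.242,.425,0),(.545,-.242,.332,0)],.8)
E
```

```text
66 [ 0.55900806 -0.15737348  0.14182687] [ 0.54973803 -0.16188139  0.12157533] [ 0.57943315 -0.14853004  0.15257051]
4 [0.8, -0.18, 0.91, -0.1, 0.0, -0.0, 0.0]
4 [0.8, 0.0, -0.0, 0.93, 0.0, -0.0, 0.0]
end [ 0.54456564 -0.24210233  0.33172385] 0.000609765763418979
```

>>> move_arm:
  increments:
    - [[0.7, -0.17, 0.91, -0.1, 0, 0, 0], [0.7, -0.17, 0.91, -0.1, 0, 0, 0], [0.7, -0.17, 0.91, -0.1, 0, 0, 0], [0.7, -0.17, 0.91, -0.1, 0, 0, 0], [0.7, -0.17, 0.91, -0.1, 0, 0, 0]]

```text
time: 11.0
tool_pos: [0.5452, -0.2423, 0.4201]
ee_rot: [-3.138, 0.003, -0.001]
wrist_force: [0.3, 0.5, -0.1]
width: 0.0658
```

>>> move_arm:
  increments:
    - [[0.6, 0, 0, 0.93, 0, 0, 0], [0.6, 0, 0, 0.93, 0, 0, 0], [0.6, 0, 0, 0.93, 0, 0, 0], [0.6, 0, 0, 0.93, 0, 0, 0], [0, 0, 0, 0.93, 0, 0, 0], [0, 0, 0, 0.93, 0, 0, 0], [0, 0, 0, 0.93, 0, 0, 0], [0, 0, 0, 0.93, 0, 0, 0]]

```text
time: 11.67
tool_pos: [0.5459, -0.2423, 0.3326]
ee_rot: [3.139, -0.005, 0.001]
wrist_force: [0.5, 0.5, 0.3]
width: 0.0334
```

>>> move_arm:
  increments:
    - [[0, 0, 0, 0, 0, 0, 0], [0, 0, 0, 0, 0, 0, 0], [0, 0, 0, 0, 0, 0, 0], [0, 0, 0, 0, 0, 0, 0], [0, 0, 0, 0, 0, 0, 0], [0, 0, 0, 0, 0, 0, 0], [0, 0, 0, 0, 0, 0, 0]]

```text
time: 12.25
tool_pos: [0.5453, -0.2431, 0.3302]
ee_rot: [3.139, -0.001, -0.001]
wrist_force: [-0.2, -4.8, 1.6]
width: 0.0095
```

```bash
python3 - <<'E'
from h import *
arc((.586,-.327),np.arange(1,16)*.1,1,0,per=5)
E
```

```text
[[0, -0.082, 0.045, 0.0, 0.0, 0.0, -0.064], [0, -0.159, 0.098, 0.0, 0.0, 0.0, -0.127], [0, -0.23, 0.158, 0.0, 0.0, 0.0, -0.191], [0, -0.295, 0.225, 0.0, 0.0, 0.0, -0.255], [0, -0.352, 0.298, 0.0, 0.0, 0.0, -0.318]]
[[0, -0.082, 0.045, 0.0, 0.0, 0.0, -0.064], [0, -0.159, 0.098, 0.0, 0.0, 0.0, -0.127], [0, -0.23, 0.158, 0.0, 0.0, 0.0, -0.191], [0, -0.295, 0.225, 0.0, 0.0, 0.0, -0.255], [0, -0.352, 0.298, 0.0, 0.0, 0.0, -0.318]]
[[0, -0.082, 0.045, 0.0, 0.0, 0.0, -0.064], [0, -0.159, 0.098, 0.0, 0.0, 0.0, -0.127], [0, -0.23, 0.158, 0.0, 0.0, 0.0, -0.191], [0, -0.295, 0.225, 0.0, 0.0, 0.0, -0.255], [0, -0.352, 0.298, 0.0, 0.0, 0.0, -0.318]]
end [ 0.49938988 -0.36166539  0.33018134] 1.4994575400649746
```

>>> move_arm:
  increments:
    - [[0, -0.042, 0.021, 0, 0, 0, -0.032], [0, -0.082, 0.045, 0, 0, 0, -0.064], [0, -0.121, 0.071, 0, 0, 0, -0.096], [0, -0.159, 0.098, 0, 0, 0, -0.127], [0, -0.195, 0.128, 0, 0, 0, -0.159], [0, -0.23, 0.158, 0, 0, 0, -0.191], [0, -0.263, 0.191, 0, 0, 0, -0.223], [0, -0.295, 0.225, 0, 0, 0, -0.255]]

```text
time: 12.92
tool_pos: [0.5165, -0.265, 0.3301]
ee_rot: [3.139, -0.004, 0.403]
wrist_force: [3.9, -3.5, 0.3]
width: 0.0094
```

>>> move_arm:
  increments:
    - [[0, -0.042, 0.021, 0, 0, 0, -0.032], [0, -0.082, 0.045, 0, 0, 0, -0.064], [0, -0.121, 0.071, 0, 0, 0, -0.096], [0, -0.159, 0.098, 0, 0, 0, -0.127], [0, -0.195, 0.128, 0, 0, 0, -0.159], [0, -0.23, 0.158, 0, 0, 0, -0.191], [0, -0.263, 0.191, 0, 0, 0, -0.223], [0, -0.295, 0.225, 0, 0, 0, -0.255]]

```text
time: 13.58
tool_pos: [0.4981, -0.2966, 0.3301]
ee_rot: [3.14, -0.003, 0.804]
wrist_force: [4.0, 0.3, 0.9]
width: 0.0099
```

>>> move_arm:
  increments:
    - [[0, -0.042, 0.021, 0, 0, 0, -0.032], [0, -0.082, 0.045, 0, 0, 0, -0.064], [0, -0.121, 0.071, 0, 0, 0, -0.096], [0, -0.159, 0.098, 0, 0, 0, -0.127], [0, -0.195, 0.128, 0, 0, 0, -0.159], [0, -0.23, 0.158, 0, 0, 0, -0.191], [0, -0.263, 0.191, 0, 0, 0, -0.223], [0, -0.295, 0.225, 0, 0, 0, -0.255]]

```text
time: 14.25
tool_pos: [0.4932, -0.333, 0.3301]
ee_rot: [-3.141, -0.003, 1.205]
wrist_force: [-1.3, 1.6, 3.2]
width: 0.0096
```

```bash
python3 - <<'E'
from h import *
arc((.586,-.327),np.array([.05,.1,.15,.2,.25,.3,.34]),1,0)
E
```

```text
[[0, -0.042, 0.02, 0.0, 0.0, 0.0, -0.032], [0, -0.082, 0.043, 0.0, 0.0, 0.0, -0.064], [0, -0.122, 0.067, 0.0, 0.0, 0.0, -0.095], [0, -0.16, 0.094, 0.0, 0.0, 0.0, -0.127], [0, -0.197, 0.122, 0.0, 0.0, 0.0, -0.159], [0, -0.232, 0.152, 0.0, 0.0, 0.0, -0.191], [0, -0.26, 0.178, 0.0, 0.0, 0.0, -0.216]]
end [ 0.50051853 -0.36361111  0.33014845] 1.545105483590235
```

>>> move_arm:
  increments:
    - [[0, -0.042, 0.02, 0, 0, 0, -0.032], [0, -0.082, 0.043, 0, 0, 0, -0.064], [0, -0.122, 0.067, 0, 0, 0, -0.095], [0, -0.16, 0.094, 0, 0, 0, -0.127], [0, -0.197, 0.122, 0, 0, 0, -0.159], [0, -0.232, 0.152, 0, 0, 0, -0.191], [0, -0.26, 0.178, 0, 0, 0, -0.216], [0, -0.26, 0.178, 0, 0, 0, -0.216]]

```text
time: 14.92
tool_pos: [0.5003, -0.3646, 0.3302]
ee_rot: [-3.141, -0.0, 1.542]
wrist_force: [-2.5, -1.0, 3.5]
width: 0.0094
```

>>> move_arm:
  increments:
    - [[0.4, 0, 0, 0, 0, 0, 0], [0.4, 0, 0, 0, 0, 0, 0], [0.4, 0, 0, 0, 0, 0, 0], [0.4, 0, 0, 0, 0, 0, 0], [0.4, 0, 0, 0, 0, 0, 0], [0.4, 0, 0, 0, 0, 0, 0]]

```text
time: 15.42
tool_pos: [0.5003, -0.3642, 0.3294]
ee_rot: [-3.141, -0.001, 1.541]
wrist_force: [0.2, 0.1, 0.5]
width: 0.0373
```

>>> move_arm:
  increments:
    - [[0.4, 0, 0, -0.98, 0, 0, 0], [0.4, 0, 0, -0.98, 0, 0, 0], [0.4, 0, 0, -0.98, 0, 0, 0], [0.4, 0, 0, -0.98, 0, 0, 0]]

```text
time: 15.75
tool_pos: [0.5004, -0.3644, 0.4345]
ee_rot: [3.133, 0.007, 1.541]
wrist_force: [0.0, -0.3, 1.0]
width: 0.038
```

>>> move_arm:
  increments:
    - [[0.5, 0.98, 0.5, 0, 0, 0, 0], [0.5, 0.98, 0.5, 0, 0, 0, 0], [0.5, 0.98, 0.5, 0, 0, 0, 0], [0.5, 0.98, 0.5, 0, 0, 0, 0]]

```text
time: 16.08
tool_pos: [0.5551, -0.2636, 0.426]
ee_rot: [-3.141, -0.004, 1.547]
wrist_force: [0.2, -0.1, -0.6]
width: 0.0469
```

>>> move_arm:
  increments:
    - [[0.5, 0.98, 0.5, 0, 0, 0, 0], [0.5, 0.98, 0.5, 0, 0, 0, 0], [0.5, 0.98, 0.5, 0, 0, 0, 0], [0.5, 0.98, 0.5, 0, 0, 0, 0]]

```text
time: 16.42
tool_pos: [0.6077, -0.1675, 0.4259]
ee_rot: [-3.14, -0.003, 1.547]
wrist_force: [-0.6, -0.6, -0.3]
width: 0.0472
```

>>> move_arm:
  increments:
    - [[0.5, 0.98, 0.5, 0, 0, 0, 0], [0.5, 0.98, 0.5, 0, 0, 0, 0], [0.5, 0.98, 0.5, 0, 0, 0, 0], [0.5, 0.98, 0.5, 0, 0, 0, 0], [0.5, 0.98, 0.5, 0, 0, 0, 0]]

```text
time: 16.83
tool_pos: [0.6592, -0.0748, 0.426]
ee_rot: [-3.139, 0.001, 1.543]
wrist_force: [-0.2, -0.2, -0.3]
width: 0.0471
```

```bash
python3 - <<'E'
from h import *
p,d=snap('top','top3'); q,_=snap('scene','sc3')
print(tray(p,d))
p=cv2.imread('pics/top3.png')
cv2.imwrite('pics/t3z.png',cv2.resize(p[170:370,240:520],None,fx=2.8,fy=2.8,interpolation=cv2.INTER_CUBIC))
p=cv2.imread('pics/sc3.png')
cv2.imwrite('pics/s3z.png',cv2.resize(p[170:340,250:450],None,fx=3.5,fy=3.5,interpolation=cv2.INTER_CUBIC))
E
```

```text
(np.int64(891), ((489.6473083496094, 322.4490966796875), (156.3203582763672, 201.29771423339844), 75.57026672363281), array([[372.6966 , 271.83548],
       [567.64417, 221.67361],
       [606.598  , 373.0627 ],
       [411.65045, 423.22458]], dtype=float32))
```

View pics/t3z.png

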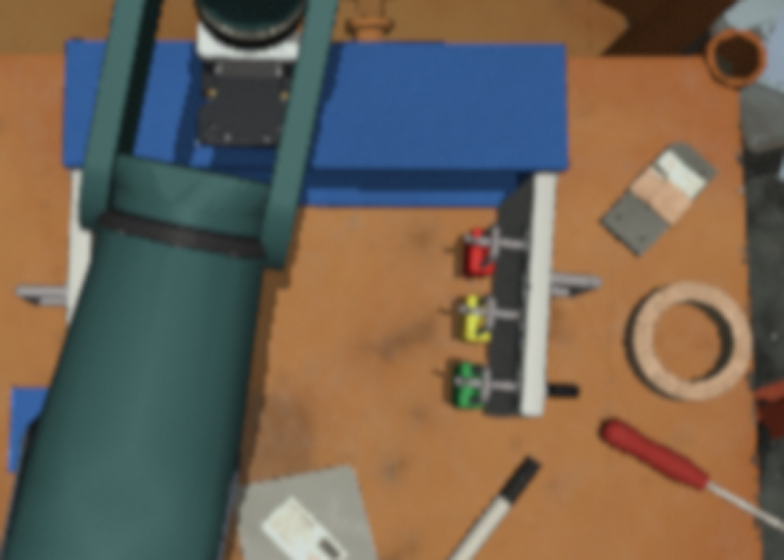

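View pics/s3z.png

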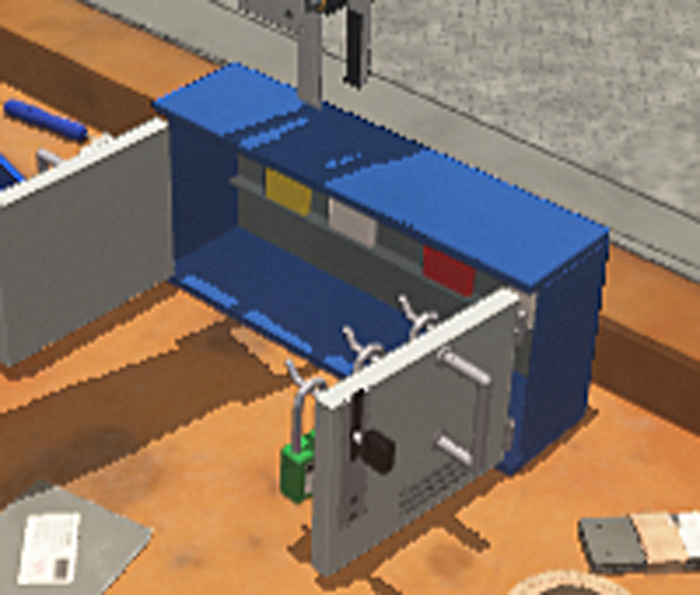

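```bash
python3 - <<'E'
from h import *
p=cv2.imread('pics/top3.png')[:,:,::-1]; d=np.load('pics/top3.npy'); W=world('top',d)
m=(W[...,2]>.170)&(W[...,2]<.186)&(W[...,1]<-.27)&(W[...,1]>-.36)&(W[...,0]<.58)&(W[...,0]>.3)
m&=p.min(-1)>110
print(m.sum(),rect(W[m]),np.median(W[m],0))
k=(W[...,2]>.135)&(W[...,2]<.185)&(W[...,1]<-.25)&(W[...,1]>-.315)&(W[...,0]<.58)&(W[...,0]>.35)
n,l,s,c=cv2.connectedComponentsWithStats(k.astype(np.uint8))
for i in range(1,n):
    if s[i,4]>5: q=W[l==i]; print(s[i],np.round(np.median(q,0),4),q.min(0).round(3),q.max(0).round(3))
h=cv2.cvtColor(p.copy(),cv2.COLOR_RGB2HSV)
reg=np.zeros((480,640),bool); reg[245:330,395:430]=1
for nm,a,b in(('red',0,8),('yel',22,35),('grn',45,85)):
    k=reg&(h[...,0]>=a)&(h[...,0]<=b)&(h[...,1]>150)&(W[...,2]>.06)
    q=W[k]; print(nm,k.sum(),np.median(q,0),q.min(0),q.max(0))
hg=np.array([.586,-.327])
for phi in(1.50,1.54,1.57):
    for r in(.058,.117,.176):
        u=np.array([-np.sin(phi),np.cos(phi)]); nn=np.array([np.cos(phi),np.sin(phi)])
        print(phi,r,hg+u*r+nn*(.018+.026))
E
```

```text
695 (((483.7718505859375, -327.8388977050781), (55.69400405883789, 190.9550323486328), 84.98686218261719), array([[ 386.2262 , -347.23615],
       [ 576.45074, -363.9226 ],
       [ 581.3175 , -308.44165],
       [ 391.09296, -291.7552 ]], dtype=float32)) [ 0.4835244  -0.30942342  0.17725136]
[ 406  235   30   84 1072] [ 0.4717 -0.3013  0.1726] [ 0.391 -0.315  0.135] [ 0.58  -0.252  0.183]
red 102 [ 0.52410151 -0.27190726  0.10315203] [ 0.51282451 -0.28837663  0.06320902] [ 0.55154886 -0.26609048  0.14564904]
yel 53 [ 0.4665165  -0.26485993  0.10259372] [ 0.45569679 -0.27876455  0.07369762] [ 0.49264702 -0.26148515  0.10807976]
grn 3 [ 0.40793593 -0.25507426  0.09723037] [ 0.40549556 -0.25539498  0.09550737] [ 0.41021247 -0.25466371  0.1003722 ]
1.5 0.058 [ 0.53125773 -0.27900746]
1.5 0.117 [ 0.47240552 -0.27483397]
1.5 0.176 [ 0.41355332 -0.27066047]
1.54 0.058 [ 0.52938233 -0.28123496]
1.54 0.117 [ 0.4704103  -0.27941826]
1.54 0.176 [ 0.41143828 -0.27760157]
1.57 0.058 [ 0.52803506 -0.28295383]
1.57 0.117 [ 0.46903508 -0.28290684]
1.57 0.176 [ 0.41003509 -0.28285986]
```

```bash
python3 - <<'E'
from h import *
p=cv2.imread('pics/top3.png')[:,:,::-1]; d=np.load('pics/top3.npy'); W=world('top',d)
m=(W[...,2]>.174)&(W[...,2]<.182)&(W[...,1]<-.28)&(W[...,1]>-.345)&(W[...,0]<.575)&(W[...,0]>.37)&(p.min(-1)>120)
for x in np.arange(.39,.58,.02):
    q=W[m&(abs(W[...,0]-x)<.01)][:,1]; print(round(x,2),len(q),np.percentile(q,[5,25,50,75,95]).round(4))
h=cv2.cvtColor(p.copy(),cv2.COLOR_RGB2HSV)
for v in range(300,318,2): print(v,[(int(h[v,u,0]),int(h[v,u,1]),int(h[v,u,2])) for u in range(400,412,2)])
reg=np.zeros((480,640),bool); reg[290:330,395:425]=1
k=reg&(h[...,0]>=60)&(h[...,0]<=85)&(h[...,1]>120)
q=W[k];print(k.sum(),np.median(q,0),q[q[:,2]>.09])
E
```

```text
0.39 36 [-0.3099 -0.3053 -0.3017 -0.298  -0.2939]
0.41 72 [-0.312  -0.3072 -0.3031 -0.2983 -0.2945]
0.43 65 [-0.3125 -0.3086 -0.3044 -0.2995 -0.2968]
0.45 59 [-0.3137 -0.3109 -0.3062 -0.3022 -0.2989]
0.47 67 [-0.316  -0.313  -0.3084 -0.304  -0.2999]
0.49 65 [-0.3172 -0.3134 -0.3093 -0.3051 -0.3025]
0.51 68 [-0.3194 -0.3169 -0.3114 -0.3071 -0.3033]
0.53 58 [-0.3209 -0.3172 -0.3132 -0.3085 -0.3053]
0.55 69 [-0.3233 -0.3187 -0.3143 -0.3096 -0.3068]
0.57 41 [-0.3232 -0.3202 -0.3166 -0.3123 -0.3094]
300 [(14, 143, 96), (22, 126, 65), (51, 118, 78), (62, 119, 126), (46, 105, 100), (21, 102, 85)]
302 [(16, 142, 88), (44, 122, 48), (66, 149, 84), (66, 140, 140), (65, 110, 97), (57, 39, 59)]
304 [(16, 136, 86), (45, 47, 65), (61, 59, 91), (65, 112, 121), (64, 90, 111), (64, 65, 90)]
306 [(16, 135, 85), (43, 22, 81), (47, 17, 107), (58, 28, 110), (45, 16, 130), (35, 12, 132)]
308 [(16, 141, 83), (55, 85, 54), (65, 105, 95), (65, 110, 134), (64, 84, 131), (60, 40, 109)]
310 [(17, 142, 81), (60, 125, 49), (67, 150, 104), (67, 139, 145), (67, 140, 120), (65, 113, 88)]
312 [(17, 137, 80), (61, 128
[... 1322 characters left out ...]
 0.40793593 -0.25539498  0.09550737]
 [ 0.40785005 -0.25714232  0.09965699]
 [ 0.40778395 -0.25900728  0.10298224]
 [ 0.40772255 -0.26089104  0.10610973]
 [ 0.40783818 -0.26399403  0.10190403]
 [ 0.40786555 -0.26649231  0.1013554 ]
 [ 0.40549556 -0.25507426  0.09723037]
 [ 0.40542285 -0.25685059  0.10117475]
 [ 0.40542294 -0.25915205  0.10181239]
 [ 0.40543493 -0.26154035  0.10191007]
 [ 0.40539726 -0.26355022  0.10425723]
 [ 0.40301514 -0.25436371  0.10139691]
 [ 0.40308028 -0.25718148  0.0988427 ]
 [ 0.40304336 -0.25917207  0.10140375]
 [ 0.40301608 -0.26123245  0.103479  ]
 [ 0.40058501 -0.25620539  0.10459492]
 [ 0.4006291  -0.25887663  0.10292167]
 [ 0.40064496 -0.26129281  0.10282827]]
```

```bash
python3 - <<'E'
from h import *
go([(.4143,-.2685,.425,1.487),(.4143,-.2685,.3185,1.487)],.48)
E
```

```text
5 [0.48, -0.82, -0.98, 0.01, -0.0, -0.0, 0.01]
5 [0.48, -0.85, -0.98, 0.01, -0.0, -0.0, 0.02]
3 [0.48, -0.36, -0.39, -0.0, -0.0, -0.0, 0.0]
4 [0.48, 0.0, -0.0, 0.98, -0.0, -0.0, 0.0]
2 [0.48, 0.0, -0.0, 0.08, -0.0, -0.0, 0.0]
end [ 0.41447588 -0.26858222  0.31882997] 1.492632978222376
```

>>> move_arm:
  increments:
    - [[0.48, -0.82, -0.98, 0.01, 0, 0, 0.01], [0.48, -0.82, -0.98, 0.01, 0, 0, 0.01], [0.48, -0.82, -0.98, 0.01, 0, 0, 0.01], [0.48, -0.82, -0.98, 0.01, 0, 0, 0.01], [0.48, -0.82, -0.98, 0.01, 0, 0, 0.01]]

```text
time: 17.35
tool_pos: [0.5562, -0.1569, 0.4272]
ee_rot: [3.141, 0.001, 1.52]
wrist_force: [0.1, 0.4, 0.3]
width: 0.0451
```

>>> move_arm:
  increments:
    - [[0.48, -0.85, -0.98, 0.01, 0, 0, 0.025], [0.48, -0.85, -0.98, 0.01, 0, 0, 0.025], [0.48, -0.85, -0.98, 0.01, 0, 0, 0.025], [0.48, -0.85, -0.98, 0.01, 0, 0, 0.025], [0.48, -0.85, -0.98, 0.01, 0, 0, 0.025]]

```text
time: 17.77
tool_pos: [0.4558, -0.236, 0.4262]
ee_rot: [3.14, 0.0, 1.482]
wrist_force: [-0.1, -0.4, -0.2]
width: 0.0451
```

>>> move_arm:
  increments:
    - [[0.48, -0.36, -0.39, 0, 0, 0, 0], [0.48, -0.36, -0.39, 0, 0, 0, 0], [0.48, -0.36, -0.39, 0, 0, 0, 0], [0.48, -0.36, -0.39, 0, 0, 0, 0]]

```text
time: 18.1
tool_pos: [0.4158, -0.2668, 0.4258]
ee_rot: [3.14, -0.001, 1.486]
wrist_force: [0.2, 0.1, -1.3]
width: 0.0445
```

```bash
python3 - <<'E'
from h import *
print(robot.get_obs()['tool_pos'],robot.get_obs()['ee_rot'])
go([(.4143,-.2685,.3185,1.487)],.48,dec=3)
E
```

```text
[ 0.41578866 -0.26684061  0.42576926] [ 3.14022929e+00 -9.65632654e-04  1.48623293e+00]
4 [0.48, -0.016, -0.012, 0.98, 0.0, 0.0, -0.0]
2 [0.48, -0.002, -0.001, 0.093, 0.0, 0.0, -0.0]
end [ 0.41434127 -0.26852438  0.31846926] 1.486232934424491
```

>>> move_arm:
  increments:
    - [[0.48, -0.02, -0.01, 0.4, 0, 0, 0], [0.48, -0.02, -0.01, 0.7, 0, 0, 0], [0.48, -0.02, -0.01, 0.98, 0, 0, 0], [0.48, -0.02, -0.01, 0.98, 0, 0, 0], [0.48, -0.02, -0.01, 0.98, 0, 0, 0]]

```text
time: 18.52
tool_pos: [0.4146, -0.268, 0.3263]
ee_rot: [-3.139, -0.003, 1.488]
wrist_force: [-0.9, -0.4, 1.3]
width: 0.0449
```

>>> move_arm:
  increments:
    - [[0.48, 0, 0, 0.09, 0, 0, 0], [0.48, 0, 0, 0.09, 0, 0, 0], [0.2, 0, 0, 0.09, 0, 0, 0], [0.2, 0, 0, 0.09, 0, 0, 0], [0.2, 0, 0, 0.09, 0, 0, 0], [0.2, 0, 0, 0.09, 0, 0, 0]]

```text
time: 19.02
tool_pos: [0.4141, -0.2693, 0.3202]
ee_rot: [3.139, 0.001, 1.486]
wrist_force: [1.2, 0.1, 3.7]
width: 0.0322
```

>>> move_arm:
  increments:
    - [[0, 0, 0, 0, 0, 0, 0], [0, 0, 0, -0.1, 0, 0, 0], [0, 0, 0, -0.2, 0, 0, 0], [0, 0, 0, -0.25, 0, 0, 0], [0, 0, 0, -0.25, 0, 0, 0]]

```text
time: 19.43
tool_pos: [0.4139, -0.2693, 0.3455]
ee_rot: [3.139, 0.002, 1.486]
wrist_force: [0.6, -0.9, -1.6]
width: 0.0325
```

>>> move_arm:
  increments:
    - [[0, 0.15, 0, 0, 0, 0, 0], [0, 0.3, 0, 0, 0, 0, 0], [0, 0.45, 0, 0, 0, 0, 0], [0, 0.6, 0, 0, 0, 0, 0], [0, 0.75, 0, 0, 0, 0, 0], [0, 0.75, 0, 0, 0, 0, 0]]

```text
time: 19.93
tool_pos: [0.42, -0.1924, 0.3433]
ee_rot: [-3.141, -0.002, 1.489]
wrist_force: [0.9, 0.5, -1.7]
width: 0.0322
```

```bash
cat >> h.py <<'E'
def report(f):
    p,d=snap('top','top'+f); q,e=snap('scene','sc'+f)
    o=robot.get_obs(); print(o['tool_pos'].round(4),o['ee_rot'].round(3),'w',round(o['width'],4),'t',round(o['time'],2))
    n,r,b=tray(p,d); print('tray',n,r); n,r,b=tray(q,e,'scene'); print('trayS',n,r)
    z=np.hstack([cv2.resize(p[160:360,100:460],(400,222)),cv2.resize(q[150:320,180:440],(400,262))[:222]])
    z=np.vstack([cv2.resize(p[150:390,100:520],(700,400)),cv2.resize(q[150:330,160:475],(700,400))])
    cv2.imwrite(f'pics/z{f}.png',cv2.resize(z,(525,600))[:,:,::-1])
E
python3 - <<'E'
from h import *
report('4')
go([(.423,-.15,.50,1.487),(.45,.05,.50,2.2),(.49,.322,.50,2.893)],0)
E
```

```text
[ 0.42   -0.1941  0.3435] [-3.141  0.     1.487] w 0.0322 t 20.03
tray 891 ((489.70880126953125, 322.64837646484375), (157.87100219726562, 201.8899688720703), 75.94159698486328)
trayS 348 ((486.70892333984375, 324.01312255859375), (164.84658813476562, 205.0834197998047), 76.03301239013672)
4 [0, 0.28, -0.0, -0.98, 0.0, -0.0, 0.0]
3 [0, 0.16, -0.01, -0.59, 0.0, -0.0, 0.0]
4 [0, 0.98, 0.05, 0.0, 0.0, 0.0, -0.22]
5 [0, 0.96, 0.4, 0.0, -0.0, 0.0, -0.23]
5 [0, 0.98, 0.95, 0.0, -0.0, 0.0, -0.22]
4 [0, 0.48, 0.98, 0.0, -0.0, 0.0, -0.18]
2 [0, 0.05, 0.29, 0.0, -0.0, 0.0, -0.04]
end [0.48974773 0.32223271 0.5004826 ] 2.8853683715042733
```

View pics/z4.png

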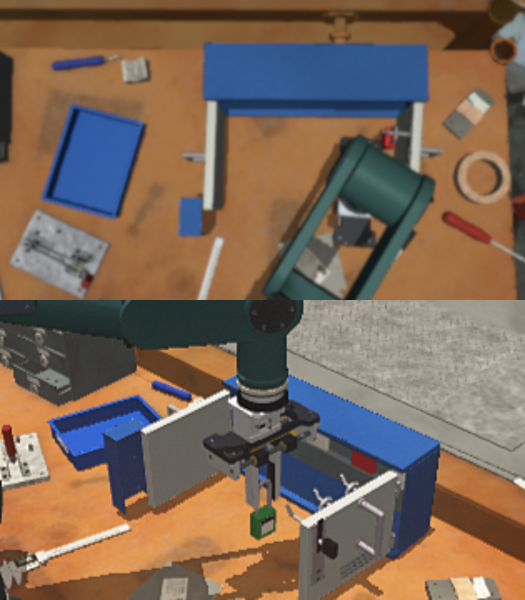

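```bash
python3 - <<'E'
from h import *
go([(.423,-.15,.50,1.487),(.4315,.337,.50,2.893)],0)
E
```

```text
4 [0, 0.28, -0.0, -0.98, 0.0, -0.0, 0.0]
3 [0, 0.16, -0.01, -0.59, 0.0, -0.0, 0.0]
4 [0, 0.98, -0.06, 0.0, 0.0, 0.0, -0.18]
4 [0, 0.98, 0.22, 0.0, -0.0, 0.0, -0.18]
4 [0, 0.98, 0.53, 0.0, -0.0, 0.0, -0.21]
5 [0, 0.9, 0.98, 0.0, -0.0, 0.0, -0.24]
3 [0, 0.16, 0.41, 0.0, -0.0, 0.0, -0.08]
end [0.43110514 0.33684124 0.5004826 ] 2.8853683715042733
```

>>> move_arm:
  increments:
    - [[0, 0.28, 0, -0.98, 0, 0, 0], [0, 0.28, 0, -0.98, 0, 0, 0], [0, 0.28, 0, -0.98, 0, 0, 0], [0, 0.28, 0, -0.98, 0, 0, 0]]

```text
time: 20.37
tool_pos: [0.4227, -0.1666, 0.4475]
ee_rot: [3.132, 0.004, 1.487]
wrist_force: [-0.5, 0.6, -1.5]
width: 0.0319
```

>>> move_arm:
  increments:
    - [[0, 0.16, -0.01, -0.59, 0, 0, 0], [0, 0.16, -0.01, -0.59, 0, 0, 0], [0, 0.16, -0.01, -0.59, 0, 0, 0]]

```text
time: 20.62
tool_pos: [0.4227, -0.1506, 0.5035]
ee_rot: [3.136, 0.002, 1.486]
wrist_force: [-0.1, -0.3, -0.5]
width: 0.032
```

>>> move_arm:
  increments:
    - [[0, 0.98, -0.06, 0, 0, 0, -0.18], [0, 0.98, -0.06, 0, 0, 0, -0.18], [0, 0.98, -0.06, 0, 0, 0, -0.18], [0, 0.98, -0.06, 0, 0, 0, -0.18]]

```text
time: 20.95
tool_pos: [0.4252, -0.0506, 0.4982]
ee_rot: [-3.139, -0.002, 1.773]
wrist_force: [0.5, -0.6, -1.7]
width: 0.0324
```

>>> move_arm:
  increments:
    - [[0, 0.98, 0.22, 0, 0, 0, -0.18], [0, 0.98, 0.22, 0, 0, 0, -0.18], [0, 0.98, 0.22, 0, 0, 0, -0.18], [0, 0.98, 0.22, 0, 0, 0, -0.18]]

```text
time: 21.28
tool_pos: [0.4279, 0.0495, 0.4984]
ee_rot: [-3.139, -0.002, 2.055]
wrist_force: [-0.6, 0.0, -2.3]
width: 0.0321
```

>>> move_arm:
  increments:
    - [[0, 0.98, 0.53, 0, 0, 0, -0.21], [0, 0.98, 0.53, 0, 0, 0, -0.21], [0, 0.98, 0.53, 0, 0, 0, -0.21], [0, 0.98, 0.53, 0, 0, 0, -0.21]]

```text
time: 21.62
tool_pos: [0.4299, 0.1615, 0.4983]
ee_rot: [-3.14, -0.003, 2.386]
wrist_force: [-1.1, 0.3, -1.3]
width: 0.0322
```

>>> move_arm:
  increments:
    - [[0, 0.9, 0.98, 0, 0, 0, -0.24], [0, 0.9, 0.98, 0, 0, 0, -0.24], [0, 0.9, 0.98, 0, 0, 0, -0.24], [0, 0.9, 0.98, 0, 0, 0, -0.24], [0, 0.9, 0.98, 0, 0, 0, -0.24]]

```text
time: 22.03
tool_pos: [0.4326, 0.2931, 0.4982]
ee_rot: [-3.138, -0.002, 2.758]
wrist_force: [1.3, -0.7, -1.7]
width: 0.0323
```

>>> move_arm:
  increments:
    - [[0, 0.16, 0.41, 0, 0, 0, -0.08], [0, 0.16, 0.41, 0, 0, 0, -0.08], [0, 0.16, 0.41, 0, 0, 0, -0.08], [0, 0.16, 0.41, 0, 0, 0, -0.08]]

```text
time: 22.37
tool_pos: [0.4327, 0.3348, 0.5002]
ee_rot: [-3.14, 0.0, 2.88]
wrist_force: [-0.2, -0.2, -0.6]
width: 0.0322
```

```bash
python3 - <<'E'
from h import *
report('5')
go([(.4315,.337,.268,2.893)],0)
E
```

```text
[0.4323 0.3347 0.5009] [-3.141e+00  1.000e-03  2.880e+00] w 0.0322 t 22.47
tray 753 ((489.29351806640625, 323.1274108886719), (156.95657348632812, 202.33523559570312), 75.61514282226562)
trayS 338 ((487.47320556640625, 321.6421203613281), (162.06198120117188, 206.6974639892578), 75.80684661865234)
4 [0, 0.01, 0.01, 0.98, 0.0, 0.0, -0.0]
4 [0, 0.0, 0.01, 0.98, 0.0, 0.0, -0.01]
2 [0, 0.0, -0.0, 0.37, -0.0, 0.0, 0.0]
end [0.43186705 0.3369083  0.26793301] 2.8961800764164316
```

View pics/z5.png

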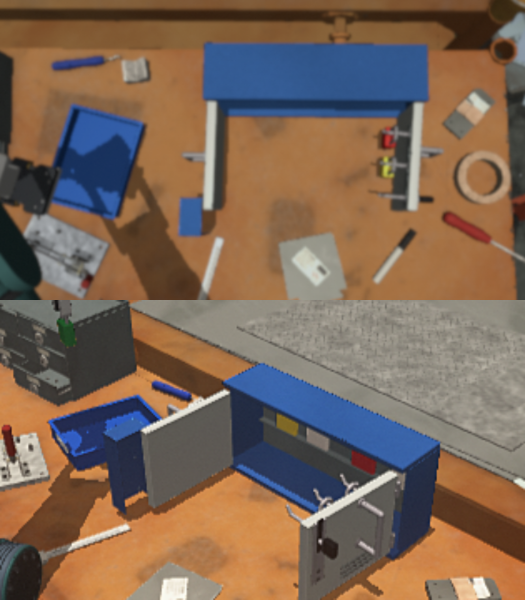

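>>> move_arm:
  increments:
    - [[0, 0.01, 0.02, 0.98, 0, 0, 0], [0, 0.01, 0.02, 0.98, 0, 0, 0], [0, 0.01, 0.02, 0.98, 0, 0, 0], [0, 0.01, 0.02, 0.98, 0, 0, 0]]

```text
time: 22.8
tool_pos: [0.4308, 0.3369, 0.397]
ee_rot: [-3.133, -0.007, 2.882]
wrist_force: [0.0, 0.2, -1.6]
width: 0.0321
```

>>> move_arm:
  increments:
    - [[0, 0, 0, 0.4, 0, 0, 0], [0, 0, 0, 0.7, 0, 0, 0], [0, 0, 0, 0.98, 0, 0, 0], [0, 0, 0, 0.98, 0, 0, 0], [0, 0, 0, 0.98, 0, 0, 0]]

```text
time: 23.22
tool_pos: [0.4316, 0.3382, 0.3055]
ee_rot: [-3.141, -0.0, 2.883]
wrist_force: [0.6, -0.2, -0.2]
width: 0.0324
```

>>> move_arm:
  increments:
    - [[0, 0, 0, 0.15, 0, 0, 0], [0, 0, 0, 0.25, 0, 0, 0], [0, 0, 0, 0.33, 0, 0, 0], [0, 0, 0, 0.36, 0, 0, 0], [0, 0, 0, 0.36, 0, 0, 0]]

```text
time: 23.63
tool_pos: [0.4313, 0.3388, 0.2688]
ee_rot: [-3.141, -0.0, 2.884]
wrist_force: [0.2, -0.1, -1.8]
width: 0.0328
```

>>> move_arm:
  increments:
    - [[0, 0, 0, 0.01, 0, 0, 0], [0, 0, 0, 0.02, 0, 0, 0], [0, 0, 0, 0.03, 0, 0, 0], [0, 0, 0, 0.03, 0, 0, 0]]

```text
time: 23.97
tool_pos: [0.4313, 0.3389, 0.2659]
ee_rot: [3.141, 0.0, 2.884]
wrist_force: [-0.2, 0.3, -1.0]
width: 0.032
```

>>> move_arm:
  increments:
    - [[0.5, 0, 0, 0.005, 0, 0, 0], [0.5, 0, 0, 0.005, 0, 0, 0], [0.5, 0, 0, 0.005, 0, 0, 0], [0.5, 0, 0, 0.005, 0, 0, 0]]

```text
time: 24.3
tool_pos: [0.4313, 0.3389, 0.2656]
ee_rot: [3.141, 0.001, 2.884]
wrist_force: [-0.2, -0.2, 0.7]
width: 0.0466
```

>>> move_arm:
  increments:
    - [[0.5, 0, 0, -0.3, 0, 0, 0], [0.5, 0, 0, -0.6, 0, 0, 0], [0.5, 0, 0, -0.98, 0, 0, 0], [0.5, 0, 0, -0.98, 0, 0, 0]]

```text
time: 24.63
tool_pos: [0.4323, 0.3395, 0.3723]
ee_rot: [3.13, 0.01, 2.884]
wrist_force: [0.0, 0.3, 2.1]
width: 0.0471
```

>>> move_arm:
  increments:
    - [[0.48, 0, 0, -0.7, 0, 0, 0], [0.48, 0, 0, -0.7, 0, 0, 0], [0.48, 0, 0, -0.7, 0, 0, 0]]

```text
time: 24.88
tool_pos: [0.4314, 0.3389, 0.4408]
ee_rot: [3.132, 0.009, 2.884]
wrist_force: [0.2, 0.9, 1.9]
width: 0.0449
```

```bash
python3 - <<'E'
from h import *
go([(.4731,-.2734,.43,1.487)],.48)
E
```

```text
4 [0.48, -0.33, -0.98, 0.02, -0.0, -0.0, 0.15]
4 [0.48, -0.62, -0.98, 0.02, -0.0, -0.0, 0.17]
5 [0.48, -0.98, -0.9, 0.02, -0.0, -0.0, 0.19]
4 [0.48, -0.98, -0.47, 0.02, -0.0, -0.0, 0.16]
4 [0.48, -0.98, -0.19, 0.02, -0.0, -0.0, 0.14]
3 [0.48, -0.53, 0.01, 0.01, -0.0, -0.0, 0.08]
end [ 0.47286434 -0.27359501  0.42984938] 1.4863491580403316
```

>>> move_arm:
  increments:
    - [[0.48, -0.33, -0.98, 0.02, 0, 0, 0.15], [0.48, -0.33, -0.98, 0.02, 0, 0, 0.15], [0.48, -0.33, -0.98, 0.02, 0, 0, 0.15], [0.48, -0.33, -0.98, 0.02, 0, 0, 0.15]]

```text
time: 25.22
tool_pos: [0.4384, 0.2327, 0.4312]
ee_rot: [-3.141, 0.001, 2.644]
wrist_force: [0.7, 0.5, 0.4]
width: 0.0453
```

>>> move_arm:
  increments:
    - [[0.48, -0.62, -0.98, 0.02, 0, 0, 0.17], [0.48, -0.62, -0.98, 0.02, 0, 0, 0.17], [0.48, -0.62, -0.98, 0.02, 0, 0, 0.17], [0.48, -0.62, -0.98, 0.02, 0, 0, 0.17]]

```text
time: 25.55
tool_pos: [0.4469, 0.1166, 0.4288]
ee_rot: [-3.14, 0.002, 2.376]
wrist_force: [0.2, -0.2, 0.3]
width: 0.0452
```

>>> move_arm:
  increments:
    - [[0.48, -0.98, -0.9, 0.02, 0, 0, 0.19], [0.48, -0.98, -0.9, 0.02, 0, 0, 0.19], [0.48, -0.98, -0.9, 0.02, 0, 0, 0.19], [0.48, -0.98, -0.9, 0.02, 0, 0, 0.19], [0.48, -0.98, -0.9, 0.02, 0, 0, 0.19]]

```text
time: 25.97
tool_pos: [0.456, -0.014, 0.4267]
ee_rot: [3.142, -0.001, 2.08]
wrist_force: [0.4, -0.1, -0.6]
width: 0.045
```

>>> move_arm:
  increments:
    - [[0.48, -0.98, -0.47, 0.02, 0, 0, 0.16], [0.48, -0.98, -0.47, 0.02, 0, 0, 0.16], [0.48, -0.98, -0.47, 0.02, 0, 0, 0.16], [0.48, -0.98, -0.47, 0.02, 0, 0, 0.16]]

```text
time: 26.3
tool_pos: [0.4635, -0.1227, 0.4244]
ee_rot: [-3.141, 0.0, 1.83]
wrist_force: [-0.5, -0.1, 0.4]
width: 0.0454
```

```bash
cat >> h.py <<'E'
def hooks(f,pr=True):
    p=cv2.imread(f'pics/{f}.png')[:,:,::-1]; d=np.load(f'pics/{f}.npy'); W=world('top',d)
    m=(W[...,2]>.174)&(W[...,2]<.182)&(W[...,1]<-.28)&(W[...,1]>-.345)&(W[...,0]<.575)&(W[...,0]>.37)&(p.min(-1)>120)
    q=W[m]; a=np.polyfit(q[:,0],q[:,1],1); r=q[:,1]-np.polyval(a,q[:,0]); q=q[abs(r)<.012]; a=np.polyfit(q[:,0],q[:,1],1)
    phi=np.pi/2+np.arctan(a[0]); hg=np.array([.586,-.327])
    u=np.array([-np.sin(phi),np.cos(phi)]); n=np.array([np.cos(phi),np.sin(phi)])
    print('phi',round(phi,4),len(q),[ (hg+u*r+n*.044).round(4).tolist() for r in(.058,.117,.176)], 'line at hinge',np.polyval(a,.586))
E
python3 - <<'E'
from h import *
report('6'); hooks('top6')
go([(.4731,-.2734,.425,1.487)],.48)
E
```

```text
[ 0.4632 -0.12    0.4248] [ 3.141e+00 -2.000e-03  1.833e+00] w 0.0447 t 26.4
tray 886 ((489.52978515625, 322.3953857421875), (157.22134399414062, 201.61141967773438), 75.68392944335938)
trayS 192 ((560.8461303710938, 353.08807373046875), (92.73863220214844, 169.853271484375), 34.02311706542969)
phi 1.4851 601 [[0.532, -0.2782], [0.4732, -0.2731], [0.4144, -0.2681]] line at hinge -0.3180844419538188
4 [0.48, -0.98, -0.2, -0.0, 0.0, -0.0, 0.14]
3 [0.48, -0.54, 0.01, -0.0, -0.0, -0.0, 0.08]
end [ 0.47266598 -0.27373913  0.4248325 ] 1.4878647714932547
```

View pics/z6.png

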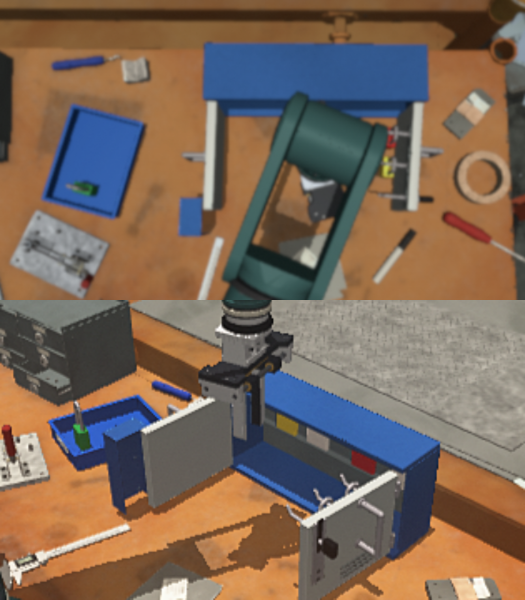

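Green stands in the tray (top view ~(85,187)); leaf still at 1.485. On to hook 2 (yellow).

>>> move_arm:
  increments:
    - [[0.48, -0.98, -0.2, 0, 0, 0, 0.14], [0.48, -0.98, -0.2, 0, 0, 0, 0.14], [0.48, -0.98, -0.2, 0, 0, 0, 0.14], [0.48, -0.98, -0.2, 0, 0, 0, 0.14], [0.48, -0.98, -0.2, 0, 0, 0, 0.14]]

```text
time: 26.82
tool_pos: [0.4693, -0.2195, 0.425]
ee_rot: [3.142, -0.002, 1.614]
wrist_force: [-0.4, 0.6, -0.9]
width: 0.0452
```

>>> move_arm:
  increments:
    - [[0.48, -0.54, 0.01, 0, 0, 0, 0.08], [0.48, -0.54, 0.01, 0, 0, 0, 0.08], [0.48, -0.54, 0.01, 0, 0, 0, 0.08], [0.48, -0.54, 0.01, 0, 0, 0, 0.08], [0.48, -0.54, 0.01, 0, 0, 0, 0.08]]

```text
time: 27.23
tool_pos: [0.4721, -0.2731, 0.4254]
ee_rot: [3.141, -0.001, 1.489]
wrist_force: [1.1, -0.3, -0.4]
width: 0.045
```

```bash
python3 - <<'E'
from h import *
print(robot.get_obs()['tool_pos'],robot.get_obs()['ee_rot'])
go([(.4732,-.2731,.3185,1.485)],.48,dec=3)
E
```

```text
[ 0.47212604 -0.27309349  0.42544034] [ 3.14120414e+00 -1.12289979e-03  1.48925890e+00]
4 [0.48, 0.001, 0.01, 0.98, 0.0, -0.0, 0.002]
2 [0.48, -0.0, 0.001, 0.089, -0.0, -0.0, 0.001]
end [ 0.4732305  -0.27308372  0.31854034] 1.4845465151774198
```

>>> move_arm:
  increments:
    - [[0.48, 0, 0.01, 0.4, 0, 0, 0], [0.48, 0, 0.01, 0.7, 0, 0, 0], [0.48, 0, 0.01, 0.98, 0, 0, 0], [0.48, 0, 0.01, 0.98, 0, 0, 0], [0.48, 0, 0.01, 0.98, 0, 0, 0]]

```text
time: 27.65
tool_pos: [0.4726, -0.2735, 0.3261]
ee_rot: [-3.139, -0.002, 1.488]
wrist_force: [-0.7, 0.2, 0.6]
width: 0.0451
```

>>> move_arm:
  increments:
    - [[0.48, 0, 0, 0.09, 0, 0, 0], [0.48, 0, 0, 0.09, 0, 0, 0], [0, 0, 0, 0.09, 0, 0, 0], [0, 0, 0, 0.09, 0, 0, 0], [0, 0, 0, 0.09, 0, 0, 0], [0, 0, 0, 0.09, 0, 0, 0], [0, 0, 0, 0.09, 0, 0, 0]]

```text
time: 28.23
tool_pos: [0.4731, -0.2753, 0.3195]
ee_rot: [3.139, 0.001, 1.486]
wrist_force: [0.6, 0.8, 3.8]
width: 0.0323
```

>>> move_arm:
  increments:
    - [[0, 0, 0, 0, 0, 0, 0], [0, 0, 0, -0.1, 0, 0, 0], [0, 0, 0, -0.2, 0, 0, 0], [0, 0, 0, -0.25, 0, 0, 0], [0, 0, 0, -0.25, 0, 0, 0]]

```text
time: 28.65
tool_pos: [0.473, -0.2752, 0.345]
ee_rot: [3.139, 0.001, 1.486]
wrist_force: [0.5, -1.0, -0.8]
width: 0.0323
```

>>> move_arm:
  increments:
    - [[0, 0.15, 0, 0, 0, 0, 0], [0, 0.3, 0, 0, 0, 0, 0], [0, 0.45, 0, 0, 0, 0, 0], [0, 0.6, 0, 0, 0, 0, 0], [0, 0.75, 0, 0, 0, 0, 0], [0, 0.75, 0, 0, 0, 0, 0]]

```text
time: 29.15
tool_pos: [0.4791, -0.1968, 0.3425]
ee_rot: [-3.14, -0.003, 1.49]
wrist_force: [0.8, 0.7, -0.5]
width: 0.0325
```

```bash
python3 - <<'E'
from h import *
report('7'); hooks('top7')
go([(.48,-.15,.50,1.487),(.4895,.3225,.50,2.893)],0)
E
```

```text
[ 0.4791 -0.1991  0.3428] [-3.141 -0.     1.488] w 0.0323 t 29.25
tray 892 ((489.4927062988281, 322.41925048828125), (156.5574951171875, 201.50454711914062), 75.58281707763672)
trayS 209 ((558.3795776367188, 354.419677734375), (89.0804672241211, 168.9866180419922), 36.18863296508789)
phi 1.4875 237 [[0.5319, -0.2783], [0.4731, -0.2734], [0.4143, -0.2685]] line at hinge -0.3186527370800937
4 [0, 0.31, -0.02, -0.98, -0.0, -0.0, 0.0]
3 [0, 0.18, -0.01, -0.59, -0.0, -0.0, 0.0]
4 [0, 0.98, -0.06, -0.0, 0.0, 0.0, -0.19]
4 [0, 0.98, 0.24, -0.0, -0.0, 0.0, -0.19]
4 [0, 0.98, 0.58, -0.0, -0.0, 0.0, -0.21]
5 [0, 0.84, 0.98, -0.0, -0.0, 0.0, -0.25]
2 [0, 0.1, 0.29, -0.0, -0.0, 0.0, -0.05]
end [0.48920312 0.32261995 0.49978163] 2.886458056046208
```

View pics/z7.png

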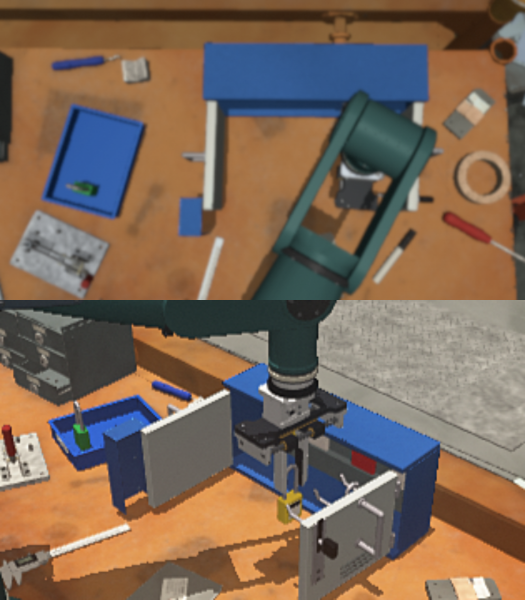

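>>> move_arm:
  increments:
    - [[0, 0.31, -0.02, -0.98, 0, 0, 0], [0, 0.31, -0.02, -0.98, 0, 0, 0], [0, 0.31, -0.02, -0.98, 0, 0, 0], [0, 0.31, -0.02, -0.98, 0, 0, 0]]

```text
time: 29.58
tool_pos: [0.48, -0.1688, 0.4474]
ee_rot: [3.131, 0.004, 1.487]
wrist_force: [0.6, 0.1, -0.2]
width: 0.0324
```

>>> move_arm:
  increments:
    - [[0, 0.18, -0.01, -0.59, 0, 0, 0], [0, 0.18, -0.01, -0.59, 0, 0, 0], [0, 0.18, -0.01, -0.59, 0, 0, 0]]

```text
time: 29.83
tool_pos: [0.4802, -0.1511, 0.5033]
ee_rot: [3.136, 0.002, 1.487]
wrist_force: [0.1, -0.1, -0.8]
width: 0.032
```

>>> move_arm:
  increments:
    - [[0, 0.98, -0.06, 0, 0, 0, -0.19], [0, 0.98, -0.06, 0, 0, 0, -0.19], [0, 0.98, -0.06, 0, 0, 0, -0.19], [0, 0.98, -0.06, 0, 0, 0, -0.19]]

```text
time: 30.17
tool_pos: [0.4827, -0.0512, 0.4975]
ee_rot: [-3.139, -0.002, 1.79]
wrist_force: [0.5, -0.4, -1.2]
width: 0.0327
```

>>> move_arm:
  increments:
    - [[0, 0.98, 0.24, 0, 0, 0, -0.19], [0, 0.98, 0.24, 0, 0, 0, -0.19], [0, 0.98, 0.24, 0, 0, 0, -0.19], [0, 0.98, 0.24, 0, 0, 0, -0.19]]

```text
time: 30.5
tool_pos: [0.4857, 0.0493, 0.4977]
ee_rot: [-3.139, -0.002, 2.087]
wrist_force: [-0.0, -0.4, -2.6]
width: 0.0322
```

>>> move_arm:
  increments:
    - [[0, 0.98, 0.58, 0, 0, 0, -0.21], [0, 0.98, 0.58, 0, 0, 0, -0.21], [0, 0.98, 0.58, 0, 0, 0, -0.21], [0, 0.98, 0.58, 0, 0, 0, -0.21]]

```text
time: 30.83
tool_pos: [0.4885, 0.164, 0.4976]
ee_rot: [-3.14, -0.003, 2.418]
wrist_force: [-0.7, -0.4, -2.1]
width: 0.0326
```

>>> move_arm:
  increments:
    - [[0, 0.84, 0.98, 0, 0, 0, -0.25], [0, 0.84, 0.98, 0, 0, 0, -0.25], [0, 0.84, 0.98, 0, 0, 0, -0.25], [0, 0.84, 0.98, 0, 0, 0, -0.25], [0, 0.84, 0.98, 0, 0, 0, -0.25]]

```text
time: 31.25
tool_pos: [0.4915, 0.291, 0.4975]
ee_rot: [-3.138, -0.002, 2.805]
wrist_force: [-1.1, -0.3, -1.5]
width: 0.0322
```

>>> move_arm:
  increments:
    - [[0, 0.1, 0.29, 0, 0, 0, -0.05], [0, 0.1, 0.29, 0, 0, 0, -0.05], [0, 0.1, 0.29, 0, 0, 0, -0.05], [0, 0.1, 0.29, 0, 0, 0, -0.05]]

```text
time: 31.58
tool_pos: [0.4912, 0.3193, 0.4997]
ee_rot: [-3.14, 0.0, 2.88]
wrist_force: [-0.1, -1.1, -0.9]
width: 0.0323
```

```bash
python3 - <<'E'
from h import *
report('8')
go([(.4895,.3225,.2655,2.89)],0)
E
```

```text
[0.4909 0.3195 0.5003] [-3.141e+00  1.000e-03  2.881e+00] w 0.0321 t 31.68
tray 689 ((489.7865905761719, 322.5950927734375), (156.3476104736328, 201.53858947753906), 75.64500427246094)
trayS 191 ((527.0636596679688, 334.2987060546875), (125.04325866699219, 132.8818817138672), 74.90308380126953)
4 [0, 0.01, 0.01, 0.98, -0.0, 0.0, -0.0]
4 [0, 0.01, 0.01, 0.98, -0.0, 0.0, -0.0]
2 [0, 0.0, 0.01, 0.39, -0.0, 0.0, -0.01]
end [0.48978749 0.32289371 0.26528573] 2.8962749130208296
```

View pics/z8.png

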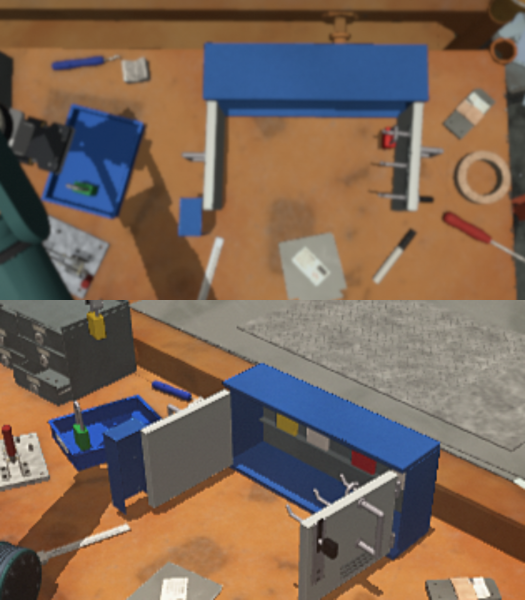

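>>> move_arm:
  increments:
    - [[0, 0.01, 0.02, 0.98, 0, 0, 0], [0, 0.01, 0.02, 0.98, 0, 0, 0], [0, 0.01, 0.02, 0.98, 0, 0, 0], [0, 0.01, 0.02, 0.98, 0, 0, 0]]

```text
time: 32.02
tool_pos: [0.4894, 0.3219, 0.396]
ee_rot: [-3.134, -0.008, 2.882]
wrist_force: [0.4, 0.2, -1.1]
width: 0.0322
```

>>> move_arm:
  increments:
    - [[0, 0, 0, 0.4, 0, 0, 0], [0, 0, 0, 0.7, 0, 0, 0], [0, 0, 0, 0.98, 0, 0, 0], [0, 0, 0, 0.98, 0, 0, 0], [0, 0, 0, 0.98, 0, 0, 0]]

```text
time: 32.43
tool_pos: [0.4902, 0.323, 0.3048]
ee_rot: [-3.141, -0.0, 2.883]
wrist_force: [0.4, 0.1, -0.6]
width: 0.0323
```

>>> move_arm:
  increments:
    - [[0, 0, 0, 0.15, 0, 0, 0], [0, 0, 0, 0.25, 0, 0, 0], [0, 0, 0, 0.35, 0, 0, 0], [0, 0, 0, 0.39, 0, 0, 0], [0, 0, 0, 0.39, 0, 0, 0], [0, 0, 0, 0.39, 0, 0, 0]]

```text
time: 32.93
tool_pos: [0.4901, 0.3236, 0.2658]
ee_rot: [3.141, 0.001, 2.884]
wrist_force: [0.3, 0.4, -1.1]
width: 0.0325
```

>>> move_arm:
  increments:
    - [[0.5, 0, 0, 0, 0, 0, 0], [0.5, 0, 0, 0, 0, 0, 0], [0.5, 0, 0, 0, 0, 0, 0], [0.5, 0, 0, 0, 0, 0, 0]]

```text
time: 33.27
tool_pos: [0.4901, 0.3237, 0.2659]
ee_rot: [3.141, 0.001, 2.884]
wrist_force: [-0.9, -0.3, -0.7]
width: 0.0467
```

>>> move_arm:
  increments:
    - [[0.5, 0, 0, -0.3, 0, 0, 0], [0.5, 0, 0, -0.6, 0, 0, 0], [0.5, 0, 0, -0.98, 0, 0, 0], [0.5, 0, 0, -0.98, 0, 0, 0]]

```text
time: 33.6
tool_pos: [0.4909, 0.3241, 0.3728]
ee_rot: [3.131, 0.012, 2.884]
wrist_force: [1.1, -0.2, 1.0]
width: 0.0471
```

>>> move_arm:
  increments:
    - [[0.48, 0, 0, -0.7, 0, 0, 0], [0.48, 0, 0, -0.7, 0, 0, 0], [0.48, 0, 0, -0.7, 0, 0, 0]]

```text
time: 33.85
tool_pos: [0.4899, 0.3236, 0.4413]
ee_rot: [3.132, 0.01, 2.884]
wrist_force: [0.5, -0.0, 0.9]
width: 0.0448
```

```bash
python3 - <<'E'
from h import *
go([(.532,-.278,.43,1.487)],.48)
E
```

```text
4 [0.48, -0.33, -0.98, 0.02, 0.0, -0.0, 0.15]
4 [0.48, -0.62, -0.98, 0.02, -0.0, -0.0, 0.17]
5 [0.48, -0.98, -0.9, 0.03, -0.0, -0.0, 0.2]
4 [0.48, -0.98, -0.44, 0.02, -0.0, -0.0, 0.16]
4 [0.48, -0.98, -0.18, 0.02, -0.0, -0.0, 0.15]
3 [0.48, -0.43, 0.03, 0.0, -0.0, -0.0, 0.06]
end [ 0.53200661 -0.27752033  0.43025935] 1.4863334690781025
```

>>> move_arm:
  increments:
    - [[0.48, -0.33, -0.98, 0.02, 0, 0, 0.15], [0.48, -0.33, -0.98, 0.02, 0, 0, 0.15], [0.48, -0.33, -0.98, 0.02, 0, 0, 0.15], [0.48, -0.33, -0.98, 0.02, 0, 0, 0.15]]

```text
time: 34.18
tool_pos: [0.4972, 0.2172, 0.4311]
ee_rot: [-3.141, 0.001, 2.644]
wrist_force: [0.1, 0.1, 0.1]
width: 0.0451
```

>>> move_arm:
  increments:
    - [[0.48, -0.62, -0.98, 0.02, 0, 0, 0.17], [0.48, -0.62, -0.98, 0.02, 0, 0, 0.17], [0.48, -0.62, -0.98, 0.02, 0, 0, 0.17], [0.48, -0.62, -0.98, 0.02, 0, 0, 0.17]]

```text
time: 34.52
tool_pos: [0.5056, 0.101, 0.4288]
ee_rot: [-3.14, 0.002, 2.376]
wrist_force: [-0.5, 0.8, 0.4]
width: 0.045
```

>>> move_arm:
  increments:
    - [[0.48, -0.98, -0.9, 0.03, 0, 0, 0.2], [0.48, -0.98, -0.9, 0.03, 0, 0, 0.2], [0.48, -0.98, -0.9, 0.03, 0, 0, 0.2], [0.48, -0.98, -0.9, 0.03, 0, 0, 0.2], [0.48, -0.98, -0.9, 0.03, 0, 0, 0.2]]

```text
time: 34.93
tool_pos: [0.5146, -0.0294, 0.4256]
ee_rot: [-3.141, -0.001, 2.065]
wrist_force: [0.6, -0.5, 0.4]
width: 0.0449
```

>>> move_arm:
  increments:
    - [[0.48, -0.98, -0.44, 0.02, 0, 0, 0.16], [0.48, -0.98, -0.44, 0.02, 0, 0, 0.16], [0.48, -0.98, -0.44, 0.02, 0, 0, 0.16], [0.48, -0.98, -0.44, 0.02, 0, 0, 0.16]]

```text
time: 35.27
tool_pos: [0.523, -0.1368, 0.4233]
ee_rot: [-3.141, 0.0, 1.814]
wrist_force: [-0.1, -0.0, -1.0]
width: 0.045
```

>>> move_arm:
  increments:
    - [[0.48, -0.98, -0.18, 0.02, 0, 0, 0.15], [0.48, -0.98, -0.18, 0.02, 0, 0, 0.15], [0.48, -0.98, -0.18, 0.02, 0, 0, 0.15], [0.48, -0.98, -0.18, 0.02, 0, 0, 0.15]]

```text
time: 35.6
tool_pos: [0.5294, -0.2355, 0.4212]
ee_rot: [-3.141, -0.001, 1.581]
wrist_force: [-1.2, 0.2, 0.4]
width: 0.0452
```

>>> move_arm:
  increments:
    - [[0.48, -0.43, 0.03, 0, 0, 0, 0.06], [0.48, -0.43, 0.03, 0, 0, 0, 0.06], [0.48, -0.43, 0.03, 0, 0, 0, 0.06], [0.48, -0.43, 0.03, 0, 0, 0, 0.06], [0.48, -0.43, 0.03, 0, 0, 0, 0.06]]

```text
time: 36.02
tool_pos: [0.5325, -0.2754, 0.4226]
ee_rot: [3.141, -0.001, 1.49]
wrist_force: [0.8, -0.1, 0.2]
width: 0.0452
```

```bash
python3 - <<'E'
from h import *
report('9')
go([(.532,-.278,.3185,1.485)],.48,dec=3)
E
```

```text
[ 0.5323 -0.2758  0.4227] [ 3.141 -0.     1.489] w 0.0452 t 36.12
tray 883 ((489.9837646484375, 323.4496154785156), (158.06195068359375, 201.09848022460938), 75.4228286743164)
trayS 171 ((558.4020385742188, 353.7981262207031), (86.65858459472656, 170.7079620361328), 34.84943389892578)
4 [0.48, -0.021, -0.001, 0.98, 0.0, -0.0, 0.002]
2 [0.48, -0.001, 0.0, 0.062, -0.0, -0.0, 0.001]
end [ 0.5319992  -0.27798588  0.31848377] 1.4844073384908103
```

View pics/z9.png

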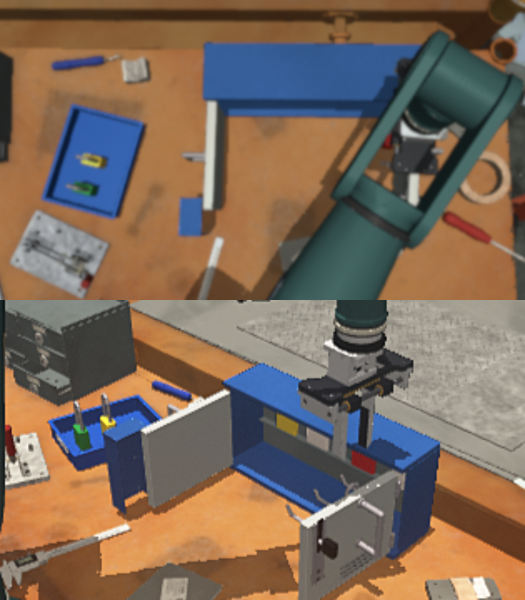

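>>> move_arm:
  increments:
    - [[0.48, -0.02, 0, 0.4, 0, 0, 0], [0.48, -0.02, 0, 0.7, 0, 0, 0], [0.48, -0.02, 0, 0.98, 0, 0, 0], [0.48, -0.02, 0, 0.98, 0, 0, 0], [0.48, -0.02, 0, 0.98, 0, 0, 0]]

```text
time: 36.53
tool_pos: [0.5316, -0.2786, 0.3228]
ee_rot: [-3.138, -0.002, 1.487]
wrist_force: [-0.1, -0.3, 1.1]
width: 0.0453
```

>>> move_arm:
  increments:
    - [[0.48, 0, 0, 0.06, 0, 0, 0], [0.48, 0, 0, 0.06, 0, 0, 0], [0, 0, 0, 0.06, 0, 0, 0], [0, 0, 0, 0.06, 0, 0, 0], [0, 0, 0, 0.06, 0, 0, 0], [0, 0, 0, 0.06, 0, 0, 0], [0, 0, 0, 0.06, 0, 0, 0]]

```text
time: 37.12
tool_pos: [0.5321, -0.2798, 0.3198]
ee_rot: [3.139, 0.001, 1.486]
wrist_force: [1.1, -0.1, 4.0]
width: 0.0325
```

>>> move_arm:
  increments:
    - [[0, 0, 0, 0, 0, 0, 0], [0, 0, 0, -0.1, 0, 0, 0], [0, 0, 0, -0.2, 0, 0, 0], [0, 0, 0, -0.25, 0, 0, 0], [0, 0, 0, -0.25, 0, 0, 0]]

```text
time: 37.53
tool_pos: [0.532, -0.2797, 0.3447]
ee_rot: [3.14, 0.001, 1.486]
wrist_force: [0.4, 0.2, -1.3]
width: 0.0325
```

>>> move_arm:
  increments:
    - [[0, 0.15, 0, 0, 0, 0, 0], [0, 0.3, 0, 0, 0, 0, 0], [0, 0.45, 0, 0, 0, 0, 0], [0, 0.6, 0, 0, 0, 0, 0], [0, 0.75, 0, 0, 0, 0, 0], [0, 0.75, 0, 0, 0, 0, 0]]

```text
time: 38.03
tool_pos: [0.5384, -0.2012, 0.3431]
ee_rot: [-3.141, -0.002, 1.49]
wrist_force: [0.2, -0.6, -2.3]
width: 0.0322
```

```bash
python3 - <<'E'
from h import *
report('10'); hooks('top10')
go([(.53,-.15,.50,1.487),(.5485,.308,.50,2.893)],0)
E
```

```text
[ 0.5383 -0.2036  0.3433] [3.141e+00 1.000e-03 1.488e+00] w 0.0325 t 38.13
tray 884 ((489.7607116699219, 322.9300537109375), (156.4873046875, 202.270263671875), 75.1334228515625)
trayS 171 ((560.119873046875, 354.406494140625), (89.51983642578125, 170.2455291748047), 34.5677490234375)
phi 1.4669 421 [[0.5329, -0.2772], [0.4742, -0.2711], [0.4155, -0.265]] line at hinge -0.32079935039631036
4 [0, 0.33, -0.08, -0.98, -0.0, -0.0, 0.0]
3 [0, 0.2, -0.05, -0.59, -0.0, -0.0, 0.0]
4 [0, 0.98, -0.04, 0.0, 0.0, 0.0, -0.19]
4 [0, 0.98, 0.26, 0.0, -0.0, 0.0, -0.2]
4 [0, 0.98, 0.63, 0.0, -0.0, 0.0, -0.23]
5 [0, 0.73, 0.98, 0.0, -0.0, 0.0, -0.24]
2 [0, 0.05, 0.19, 0.0, -0.0, 0.0, -0.03]
end [0.54862367 0.30770801 0.50026203] 2.8863841636091148
```

View pics/z10.png

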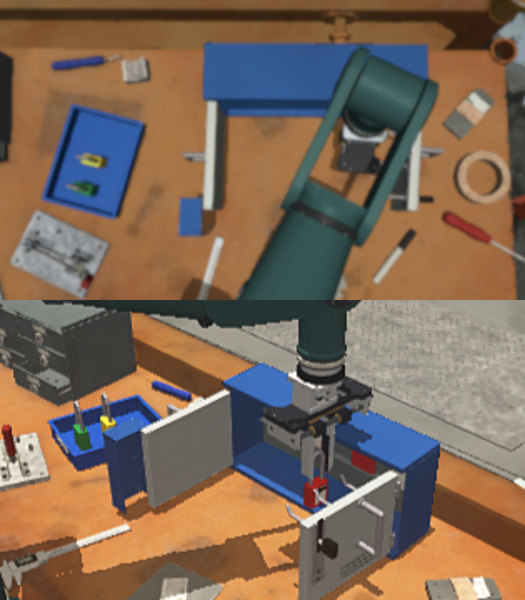

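>>> move_arm:
  increments:
    - [[0, 0.33, -0.08, -0.98, 0, 0, 0], [0, 0.33, -0.08, -0.98, 0, 0, 0], [0, 0.33, -0.08, -0.98, 0, 0, 0], [0, 0.33, -0.08, -0.98, 0, 0, 0]]

```text
time: 38.47
tool_pos: [0.533, -0.1707, 0.4484]
ee_rot: [3.129, 0.004, 1.487]
wrist_force: [0.5, 0.9, -1.2]
width: 0.032
```

>>> move_arm:
  increments:
    - [[0, 0.2, -0.05, -0.59, 0, 0, 0], [0, 0.2, -0.05, -0.59, 0, 0, 0], [0, 0.2, -0.05, -0.59, 0, 0, 0]]

```text
time: 38.72
tool_pos: [0.5295, -0.1507, 0.5038]
ee_rot: [3.135, 0.002, 1.487]
wrist_force: [-0.4, -0.7, -0.4]
width: 0.0322
```

>>> move_arm:
  increments:
    - [[0, 0.98, -0.04, 0, 0, 0, -0.19], [0, 0.98, -0.04, 0, 0, 0, -0.19], [0, 0.98, -0.04, 0, 0, 0, -0.19], [0, 0.98, -0.04, 0, 0, 0, -0.19]]

```text
time: 39.05
tool_pos: [0.5344, -0.0509, 0.4971]
ee_rot: [-3.138, -0.002, 1.79]
wrist_force: [-0.1, -0.1, -2.3]
width: 0.0322
```

>>> move_arm:
  increments:
    - [[0, 0.98, 0.26, 0, 0, 0, -0.2], [0, 0.98, 0.26, 0, 0, 0, -0.2], [0, 0.98, 0.26, 0, 0, 0, -0.2], [0, 0.98, 0.26, 0, 0, 0, -0.2]]

```text
time: 39.38
tool_pos: [0.5392, 0.0502, 0.4973]
ee_rot: [-3.139, -0.002, 2.103]
wrist_force: [-0.6, -0.5, -2.3]
width: 0.032
```

>>> move_arm:
  increments:
    - [[0, 0.98, 0.63, 0, 0, 0, -0.23], [0, 0.98, 0.63, 0, 0, 0, -0.23], [0, 0.98, 0.63, 0, 0, 0, -0.23], [0, 0.98, 0.63, 0, 0, 0, -0.23]]

```text
time: 39.72
tool_pos: [0.5444, 0.1678, 0.4971]
ee_rot: [-3.14, -0.004, 2.466]
wrist_force: [-0.7, -0.7, -2.9]
width: 0.0325
```

>>> move_arm:
  increments:
    - [[0, 0.73, 0.98, 0, 0, 0, -0.24], [0, 0.73, 0.98, 0, 0, 0, -0.24], [0, 0.73, 0.98, 0, 0, 0, -0.24], [0, 0.73, 0.98, 0, 0, 0, -0.24], [0, 0.73, 0.98, 0, 0, 0, -0.24]]

```text
time: 40.13
tool_pos: [0.5499, 0.2869, 0.4971]
ee_rot: [-3.138, -0.002, 2.835]
wrist_force: [-0.4, -0.9, -2.7]
width: 0.0321
```

>>> move_arm:
  increments:
    - [[0, 0.05, 0.19, 0, 0, 0, -0.03], [0, 0.05, 0.19, 0, 0, 0, -0.03], [0, 0.05, 0.19, 0, 0, 0, -0.03], [0, 0.05, 0.19, 0, 0, 0, -0.03]]

```text
time: 40.47
tool_pos: [0.5503, 0.3044, 0.4998]
ee_rot: [-3.14, 0.0, 2.88]
wrist_force: [0.3, -0.5, -2.0]
width: 0.0325
```

```bash
python3 - <<'E'
from h import *
report('11'); hooks('top11')
go([(.5485,.308,.2655,2.89)],0)
E
```

```text
[0.55   0.3047 0.5003] [-3.141  0.     2.881] w 0.0322 t 40.57
tray 485 ((486.16656494140625, 313.27001953125), (137.6896209716797, 203.51638793945312), 74.92252349853516)
trayS 156 ((561.040283203125, 353.1395263671875), (91.73988342285156, 171.44149780273438), 33.106937408447266)
phi 1.4854 598 [[0.532, -0.2782], [0.4732, -0.2732], [0.4144, -0.2682]] line at hinge -0.31797562267673385
4 [0, 0.01, 0.01, 0.98, -0.0, 0.0, -0.0]
4 [0, 0.01, 0.01, 0.98, -0.0, 0.0, -0.0]
2 [0, 0.0, 0.01, 0.39, -0.0, 0.0, -0.01]
end [0.54879625 0.30813151 0.26526591] 2.8967533534429055
```

View pics/z11.png

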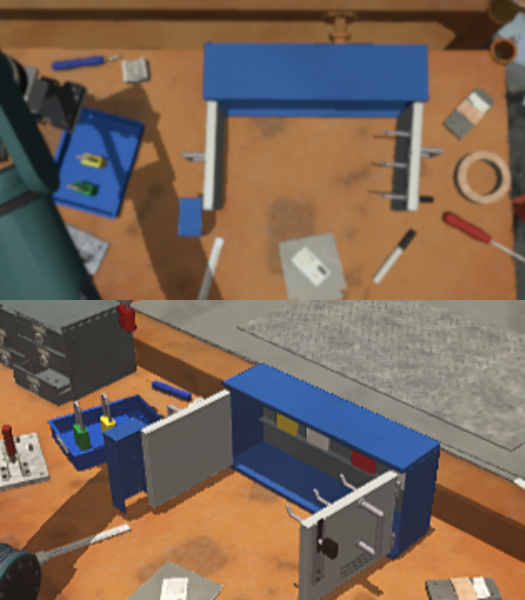

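>>> move_arm:
  increments:
    - [[0, 0.01, 0.02, 0.98, 0, 0, 0], [0, 0.01, 0.02, 0.98, 0, 0, 0], [0, 0.01, 0.02, 0.98, 0, 0, 0], [0, 0.01, 0.02, 0.98, 0, 0, 0]]

```text
time: 40.9
tool_pos: [0.5485, 0.3074, 0.3953]
ee_rot: [-3.134, -0.009, 2.883]
wrist_force: [-0.6, 0.2, -4.1]
width: 0.0325
```

>>> move_arm:
  increments:
    - [[0, 0, 0, 0.4, 0, 0, 0], [0, 0, 0, 0.7, 0, 0, 0], [0, 0, 0, 0.98, 0, 0, 0], [0, 0, 0, 0.98, 0, 0, 0], [0, 0, 0, 0.98, 0, 0, 0]]

```text
time: 41.32
tool_pos: [0.5493, 0.3082, 0.3046]
ee_rot: [-3.141, -0.001, 2.883]
wrist_force: [0.3, -0.6, -1.4]
width: 0.0321
```

>>> move_arm:
  increments:
    - [[0, 0, 0, 0.15, 0, 0, 0], [0, 0, 0, 0.25, 0, 0, 0], [0, 0, 0, 0.35, 0, 0, 0], [0, 0, 0, 0.39, 0, 0, 0], [0, 0, 0, 0.39, 0, 0, 0], [0, 0, 0, 0.39, 0, 0, 0]]

```text
time: 41.82
tool_pos: [0.5493, 0.3087, 0.2659]
ee_rot: [3.141, 0.001, 2.884]
wrist_force: [0.2, -0.4, -1.6]
width: 0.0325
```

>>> move_arm:
  increments:
    - [[0.5, 0, 0, 0, 0, 0, 0], [0.5, 0, 0, 0, 0, 0, 0], [0.5, 0, 0, 0, 0, 0, 0], [0.5, 0, 0, 0, 0, 0, 0]]

```text
time: 42.15
tool_pos: [0.5492, 0.3088, 0.2661]
ee_rot: [3.141, 0.001, 2.884]
wrist_force: [-0.5, -0.2, -0.5]
width: 0.047
```

>>> move_arm:
  increments:
    - [[0.5, 0, 0, -0.3, 0, 0, 0], [0.5, 0, 0, -0.6, 0, 0, 0], [0.5, 0, 0, -0.98, 0, 0, 0], [0.5, 0, 0, -0.98, 0, 0, 0]]

```text
time: 42.48
tool_pos: [0.5499, 0.3091, 0.3733]
ee_rot: [3.131, 0.012, 2.884]
wrist_force: [0.1, 0.4, 1.9]
width: 0.0467
```

>>> move_arm:
  increments:
    - [[0.48, 0, 0, -0.8, 0, 0, 0], [0.48, 0, 0, -0.8, 0, 0, 0], [0.48, 0, 0, -0.8, 0, 0, 0]]

```text
time: 42.73
tool_pos: [0.5488, 0.3086, 0.4534]
ee_rot: [3.131, 0.013, 2.884]
wrist_force: [0.6, -0.2, 0.7]
width: 0.045
```

```bash
python3 - <<'E'
from h import *
# passive handle at phi=1.4855: hinge + .085u - .040 n
phi=1.4855; hg=np.array([.586,-.327]); u=np.array([-np.sin(phi),np.cos(phi)]); n=np.array([np.cos(phi),np.sin(phi)])
H=hg+.085*u-.04*n; print(H)
go([(.45,-.1,.45,1.9),(H[0],H[1],.44,1.487)],.48)
E
```

```text
[ 0.4979013  -0.35961318]
4 [0.48, -0.02, -0.98, 0.01, 0.0, -0.0, 0.15]
4 [0.48, -0.26, -0.98, 0.01, -0.0, -0.0, 0.15]
4 [0.48, -0.52, -0.98, 0.01, -0.0, -0.0, 0.16]
4 [0.48, -0.74, -0.81, 0.0, -0.0, -0.0, 0.17]
4 [0.48, -0.98, -0.14, 0.04, -0.0, -0.0, 0.1]
4 [0.48, -0.98, 0.02, 0.04, -0.0, -0.0, 0.09]
3 [0.48, -0.67, 0.1, 0.02, -0.0, -0.0, 0.07]
end [ 0.49769445 -0.36006539  0.44039479] 1.486315495842148
```

>>> move_arm:
  increments:
    - [[0.48, -0.02, -0.98, 0.01, 0, 0, 0.15], [0.48, -0.02, -0.98, 0.01, 0, 0, 0.15], [0.48, -0.02, -0.98, 0.01, 0, 0, 0.15], [0.48, -0.02, -0.98, 0.01, 0, 0, 0.15]]

```text
time: 43.07
tool_pos: [0.5255, 0.2107, 0.4433]
ee_rot: [3.141, 0.002, 2.646]
wrist_force: [0.6, 0.7, 0.5]
width: 0.0449
```

>>> move_arm:
  increments:
    - [[0.48, -0.26, -0.98, 0.01, 0, 0, 0.15], [0.48, -0.26, -0.98, 0.01, 0, 0, 0.15], [0.48, -0.26, -0.98, 0.01, 0, 0, 0.15], [0.48, -0.26, -0.98, 0.01, 0, 0, 0.15]]

```text
time: 43.4
tool_pos: [0.5023, 0.1127, 0.4418]
ee_rot: [3.141, 0.001, 2.411]
wrist_force: [0.5, 0.4, 0.7]
width: 0.045
```

>>> move_arm:
  increments:
    - [[0.48, -0.52, -0.98, 0.01, 0, 0, 0.16], [0.48, -0.52, -0.98, 0.01, 0, 0, 0.16], [0.48, -0.52, -0.98, 0.01, 0, 0, 0.16], [0.48, -0.52, -0.98, 0.01, 0, 0, 0.16]]

```text
time: 43.73
tool_pos: [0.4761, 0.0048, 0.4405]
ee_rot: [3.141, 0.001, 2.159]
wrist_force: [0.7, 0.9, 0.2]
width: 0.0449
```

>>> move_arm:
  increments:
    - [[0.48, -0.74, -0.81, 0, 0, 0, 0.17], [0.48, -0.74, -0.81, 0, 0, 0, 0.17], [0.48, -0.74, -0.81, 0, 0, 0, 0.17], [0.48, -0.74, -0.81, 0, 0, 0, 0.17]]

```text
time: 44.07
tool_pos: [0.4505, -0.1016, 0.4402]
ee_rot: [3.141, 0.001, 1.892]
wrist_force: [-0.2, 1.2, 0.1]
width: 0.0456
```

```bash
python3 - <<'E'
from h import *
report('12'); hooks('top12')
go([(.498,-.36,.435,1.487)],.48)
E
```

```text
[ 0.451  -0.099   0.4402] [ 3.140e+00 -1.000e-03  1.896e+00] w 0.0451 t 44.17
tray 883 ((489.6182861328125, 322.1784973144531), (156.37989807128906, 201.24826049804688), 75.55110168457031)
trayS 125 ((556.3084716796875, 349.5823974609375), (84.0634765625, 170.25047302246094), 33.95274353027344)
phi 1.4873 590 [[0.5319, -0.2783], [0.4731, -0.2734], [0.4143, -0.2685]] line at hinge -0.31773555478258286
4 [0.48, -0.98, -0.14, 0.02, -0.0, -0.0, 0.1]
4 [0.48, -0.98, 0.01, 0.02, -0.0, -0.0, 0.09]
3 [0.48, -0.67, 0.1, 0.01, -0.0, -0.0, 0.07]
end [ 0.49812707 -0.35952419  0.4352192 ] 1.4872493328060499
```

View pics/z12.png

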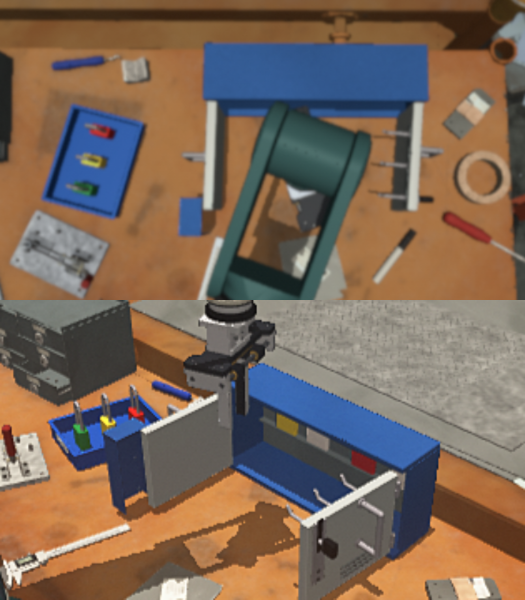

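All three stand in the tray. Now the passive handle.

>>> move_arm:
  increments:
    - [[0.48, -0.98, -0.14, 0.02, 0, 0, 0.1], [0.48, -0.98, -0.14, 0.02, 0, 0, 0.1], [0.48, -0.98, -0.14, 0.02, 0, 0, 0.1], [0.48, -0.98, -0.14, 0.02, 0, 0, 0.1]]

```text
time: 44.5
tool_pos: [0.4696, -0.1979, 0.4371]
ee_rot: [-3.141, -0.001, 1.738]
wrist_force: [-0.6, 0.5, 0.3]
width: 0.0451
```

>>> move_arm:
  increments:
    - [[0.48, -0.98, 0.01, 0.02, 0, 0, 0.09], [0.48, -0.98, 0.01, 0.02, 0, 0, 0.09], [0.48, -0.98, 0.01, 0.02, 0, 0, 0.09], [0.48, -0.98, 0.01, 0.02, 0, 0, 0.09]]

```text
time: 44.83
tool_pos: [0.4866, -0.2942, 0.4349]
ee_rot: [-3.141, -0.002, 1.596]
wrist_force: [0.6, 1.0, 0.6]
width: 0.0448
```

>>> move_arm:
  increments:
    - [[0.48, -0.67, 0.1, 0.01, 0, 0, 0.07], [0.48, -0.67, 0.1, 0.01, 0, 0, 0.07], [0.48, -0.67, 0.1, 0.01, 0, 0, 0.07], [0.48, -0.67, 0.1, 0.01, 0, 0, 0.07], [0.48, -0.67, 0.1, 0.01, 0, 0, 0.07]]

```text
time: 45.25
tool_pos: [0.4977, -0.3579, 0.4355]
ee_rot: [3.141, -0.002, 1.489]
wrist_force: [-0.0, 0.3, -0.2]
width: 0.0454
```

```bash
python3 - <<'E'
from h import *
print(robot.get_obs()['tool_pos'])
go([(.498,-.36,.33,1.487)],.48)
E
```

```text
[ 0.497705   -0.35793738  0.43553184]
4 [0.48, -0.02, 0.0, 0.98, 0.0, -0.0, 0.0]
2 [0.48, -0.0, 0.0, 0.08, -0.0, -0.0, 0.0]
end [ 0.4975421  -0.35993074  0.32953184] 1.4892575331578328
```

>>> move_arm:
  increments:
    - [[0.48, -0.02, 0, 0.4, 0, 0, 0], [0.48, -0.02, 0, 0.98, 0, 0, 0], [0.48, -0.02, 0, 0.98, 0, 0, 0], [0.48, -0.02, 0, 0.98, 0, 0, 0], [0.48, -0.02, 0, 0.98, 0, 0, 0]]

```text
time: 45.67
tool_pos: [0.4971, -0.3603, 0.3371]
ee_rot: [-3.141, -0.002, 1.489]
wrist_force: [-0.0, -0.3, 0.2]
width: 0.0448
```

>>> move_arm:
  increments:
    - [[0, 0, 0, 0.03, 0, 0, 0], [0, 0, 0, 0.03, 0, 0, 0], [0, 0, 0, 0.03, 0, 0, 0], [0, 0, 0, 0.03, 0, 0, 0], [0, 0, 0, 0.03, 0, 0, 0], [0, 0, 0, 0.03, 0, 0, 0], [0, 0, 0, 0.03, 0, 0, 0], [0, 0, 0, 0.03, 0, 0, 0]]

```text
time: 46.33
tool_pos: [0.4985, -0.3618, 0.3354]
ee_rot: [3.135, -0.0, 1.487]
wrist_force: [5.2, 0.9, 0.7]
width: 0.0097
```

```bash
python3 - <<'E'
from h import *
print(robot.get_obs()['tool_pos'])
arc((.586,-.327),np.arange(1,17)*1.455/16,-1,0)
E
```

```text
[ 0.49845556 -0.36176926  0.33542725]
[[0, 0.078, -0.035, 0.0, 0.0, 0.0, 0.058], [0, 0.159, -0.062, 0.0, 0.0, 0.0, 0.116], [0, 0.243, -0.082, 0.0, 0.0, 0.0, 0.174], [0, 0.328, -0.094, 0.0, 0.0, 0.0, 0.232], [0, 0.413, -0.099, 0.0, 0.0, 0.0, 0.289], [0, 0.499, -0.095, 0.0, 0.0, 0.0, 0.347], [0, 0.584, -0.084, 0.0, 0.0, 0.0, 0.405], [0, 0.667, -0.065, 0.0, 0.0, 0.0, 0.463]]
[[0, 0.078, -0.035, 0.0, 0.0, 0.0, 0.058], [0, 0.159, -0.062, 0.0, 0.0, 0.0, 0.116], [0, 0.243, -0.082, 0.0, 0.0, 0.0, 0.174], [0, 0.328, -0.094, 0.0, 0.0, 0.0, 0.232], [0, 0.413, -0.099, 0.0, 0.0, 0.0, 0.289], [0, 0.499, -0.095, 0.0, 0.0, 0.0, 0.347], [0, 0.584, -0.084, 0.0, 0.0, 0.0, 0.405], [0, 0.667, -0.065, 0.0, 0.0, 0.0, 0.463]]
end [ 0.5413489  -0.244059    0.33542725] 0.032361174984566254
```

>>> move_arm:
  increments:
    - [[0, 0.078, -0.035, 0, 0, 0, 0.058], [0, 0.159, -0.062, 0, 0, 0, 0.116], [0, 0.243, -0.082, 0, 0, 0, 0.174], [0, 0.328, -0.094, 0, 0, 0, 0.232], [0, 0.413, -0.099, 0, 0, 0, 0.289], [0, 0.499, -0.095, 0, 0, 0, 0.347], [0, 0.584, -0.084, 0, 0, 0, 0.405], [0, 0.667, -0.065, 0, 0, 0, 0.463]]

```text
time: 47.0
tool_pos: [0.4978, -0.2955, 0.3354]
ee_rot: [3.133, -0.003, 0.755]
wrist_force: [9.0, -4.6, -1.2]
width: 0.0094
```

```bash
python3 - <<'E'
from h import *
o=robot.get_obs();print(o['tool_pos'])
arc((.586,-.327),np.arange(1,9)*(o['ee_rot'][2]-.03)/8,-1,0)
E
```

```text
[ 0.49780666 -0.29552321  0.33535745]
[[0, 0.077, -0.035, 0.0, 0.0, 0.0, 0.058], [0, 0.157, -0.063, 0.0, 0.0, 0.0, 0.115], [0, 0.239, -0.084, 0.0, 0.0, 0.0, 0.173], [0, 0.323, -0.097, 0.0, 0.0, 0.0, 0.231], [0, 0.408, -0.103, 0.0, 0.0, 0.0, 0.288], [0, 0.493, -0.101, 0.0, 0.0, 0.0, 0.346], [0, 0.577, -0.091, 0.0, 0.0, 0.0, 0.404], [0, 0.66, -0.073, 0.0, 0.0, 0.0, 0.462]]
end [ 0.5408545  -0.24495893  0.33535745] 0.03000000000000025
```

>>> move_arm:
  increments:
    - [[0, 0.077, -0.035, 0, 0, 0, 0.058], [0, 0.157, -0.063, 0, 0, 0, 0.115], [0, 0.239, -0.084, 0, 0, 0, 0.173], [0, 0.323, -0.097, 0, 0, 0, 0.231], [0, 0.408, -0.103, 0, 0, 0, 0.288], [0, 0.493, -0.101, 0, 0, 0, 0.346], [0, 0.577, -0.091, 0, 0, 0, 0.404], [0, 0.66, -0.073, 0, 0, 0, 0.462]]

```text
time: 47.67
tool_pos: [0.5399, -0.2457, 0.3354]
ee_rot: [3.136, -0.005, 0.028]
wrist_force: [3.2, -6.2, 0.1]
width: 0.0096
```

>>> move_arm:
  increments:
    - [[0, 0.03, -0.015, 0, 0, 0, 0.01], [0, 0.06, -0.02, 0, 0, 0, 0.018], [0, 0.075, -0.02, 0, 0, 0, 0.018], [0, 0.075, -0.02, 0, 0, 0, 0.018]]

```text
time: 48.0
tool_pos: [0.5466, -0.243, 0.3354]
ee_rot: [3.139, -0.002, 0.005]
wrist_force: [1.7, -3.3, 2.7]
width: 0.0093
```

>>> move_arm:
  increments:
    - [[0, 0.015, 0, 0, 0, 0, 0], [0, 0.03, 0, 0, 0, 0, 0], [0, 0.04, 0, 0, 0, 0, 0], [0, 0.04, 0, 0, 0, 0, 0]]

```text
time: 48.33
tool_pos: [0.5483, -0.2431, 0.3353]
ee_rot: [3.14, 0.006, 0.004]
wrist_force: [-8.4, -4.4, 7.5]
width: 0.0094
```

```bash
python3 - <<'E'
from h import *
o=robot.get_obs();print(o['tool_pos'],o['wrist_force'])
p,d=snap('scene','sc13'); cv2.imwrite('pics/s13z.png',cv2.resize(p[170:330,250:450],None,fx=3.5,fy=3.5,interpolation=cv2.INTER_CUBIC)[:,:,::-1])
W=world('scene',d)
h=cv2.cvtColor(p,cv2.COLOR_RGB2HSV)
g=(h[...,1]<60)&(W[...,2]>.03)&(W[...,2]<.12)&(W[...,0]>.57)&(W[...,0]<.61)
for y in np.arange(-.32,-.12,.02):
    q=W[g&(abs(W[...,1]-y)<.01)]; print(round(y,2),len(q),np.median(q,0).round(4) if len(q) else '')
E
```

```text
[ 0.54833989 -0.24312298  0.33531867] [-8.41367045 -4.37600555  7.48022545]
-0.32 204 [ 0.5881 -0.3237  0.0789]
-0.3 159 [ 0.5873 -0.3     0.0746]
-0.28 153 [ 0.5873 -0.2798  0.0735]
-0.26 147 [ 0.5874 -0.26    0.0772]
-0.24 131 [ 0.5869 -0.2414  0.0813]
-0.22 56 [ 0.5873 -0.2238  0.0694]
-0.2 70 [ 0.5874 -0.1979  0.061 ]
-0.18 127 [ 0.5872 -0.1788  0.0735]
-0.16 124 [ 0.5867 -0.1609  0.0774]
-0.14 96 [ 0.5876 -0.1425  0.0682]
```

View pics/s13z.png

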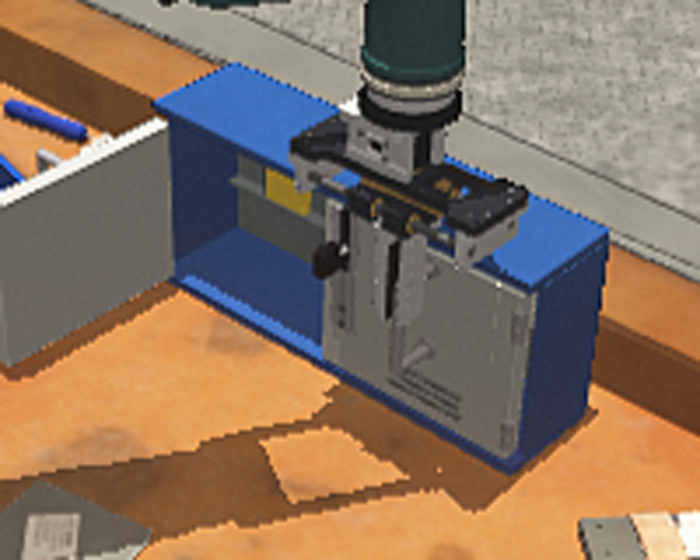

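>>> move_arm:
  increments:
    - [[0.45, -0.01, 0, 0, 0, 0, 0], [0.45, -0.01, 0, 0, 0, 0, 0], [0.45, -0.01, 0, 0, 0, 0, 0], [0.45, -0.01, 0, 0, 0, 0, 0], [0.45, -0.01, 0, 0, 0, 0, 0], [0.45, -0.01, 0, 0, 0, 0, 0]]

```text
time: 48.88
tool_pos: [0.5494, -0.2418, 0.3337]
ee_rot: [-3.141, 0.001, 0.006]
wrist_force: [-0.1, -0.5, 0.0]
width: 0.0417
```

>>> move_arm:
  increments:
    - [[0.5, 0, 0, -0.9, 0, 0, 0], [0.5, 0, 0, -0.9, 0, 0, 0], [0.5, 0, 0, -0.9, 0, 0, 0], [0.5, 0, 0, -0.9, 0, 0, 0]]

```text
time: 49.22
tool_pos: [0.5496, -0.2421, 0.4293]
ee_rot: [3.137, -0.008, 0.005]
wrist_force: [-0.3, 0.5, 0.1]
width: 0.0469
```

```bash
python3 - <<'E'
from h import *
p,d=snap('scene','sc14'); snap('top','top14')
W=world('scene',d)
m=np.zeros((480,640),bool); m[225:270,335:380]=1
k=m&(p.max(-1)<60)&(W[...,0]<.582)&(W[...,0]>.54)&(W[...,2]>.10)
print(k.sum(),np.median(W[k],0),W[k].min(0),W[k].max(0)); 
go([(.5625,-.152,.415,0),(.5625,-.152,.322,0)],.5)
E
```

```text
76 [ 0.55689336 -0.15822641  0.14522625] [ 0.54137754 -0.22197646  0.12712205] [ 0.58148344 -0.14866934  0.24119418]
4 [0.5, 0.14, -0.9, 0.09, 0.0, -0.0, 0.0]
4 [0.5, -0.0, 0.0, 0.93, 0.0, -0.0, 0.0]
end [ 0.56283507 -0.15196775  0.32173759] 0.005271147528739029
```

>>> move_arm:
  increments:
    - [[0.5, 0.13, -0.9, 0.09, 0, 0, 0], [0.5, 0.13, -0.9, 0.09, 0, 0, 0], [0.5, 0.13, -0.9, 0.09, 0, 0, 0], [0.5, 0.13, -0.9, 0.09, 0, 0, 0], [0.5, 0.13, -0.9, 0.09, 0, 0, 0]]

```text
time: 49.73
tool_pos: [0.5618, -0.1519, 0.4131]
ee_rot: [-3.141, 0.003, 0.006]
wrist_force: [-0.6, -0.4, -0.1]
width: 0.0469
```

>>> move_arm:
  increments:
    - [[0.5, 0, 0.01, 0.4, 0, 0, 0], [0.5, 0, 0.01, 0.7, 0, 0, 0], [0.5, 0, 0.01, 0.93, 0, 0, 0], [0.5, 0, 0.01, 0.95, 0, 0, 0], [0.5, 0, 0.01, 0.95, 0, 0, 0], [0.5, 0, 0.01, 0.95, 0, 0, 0]]

```text
time: 50.23
tool_pos: [0.5621, -0.1543, 0.3213]
ee_rot: [3.141, -0.001, 0.004]
wrist_force: [0.5, -0.5, 0.1]
width: 0.0471
```

>>> move_arm:
  increments:
    - [[0, 0, 0, 0, 0, 0, 0], [0, 0, 0, 0, 0, 0, 0], [0, 0, 0, 0, 0, 0, 0], [0, 0, 0, 0, 0, 0, 0], [0, 0, 0, 0, 0, 0, 0], [0, 0, 0, 0, 0, 0, 0], [0, 0, 0, 0, 0, 0, 0]]

```text
time: 50.82
tool_pos: [0.5619, -0.1534, 0.3206]
ee_rot: [3.14, -0.001, 0.004]
wrist_force: [-0.9, -1.3, 1.7]
width: 0.0117
```

Push the bolt up.

>>> move_arm:
  increments:
    - [[0, 0, 0, -0.05, 0, 0, 0], [0, 0, 0, -0.1, 0, 0, 0], [0, 0, 0, -0.15, 0, 0, 0], [0, 0, 0, -0.185, 0, 0, 0], [0, 0, 0, -0.185, 0, 0, 0], [0, 0, 0, -0.185, 0, 0, 0]]

```text
time: 51.32
tool_pos: [0.5617, -0.1534, 0.3387]
ee_rot: [3.141, 0.0, 0.005]
wrist_force: [-1.4, -5.0, -4.0]
width: 0.0119
```

>>> move_arm:
  increments:
    - [[0, 0, 0, -0.02, 0, 0, 0], [0, 0, 0, -0.02, 0, 0, 0], [0, 0, 0, -0.02, 0, 0, 0]]

```text
time: 51.57
tool_pos: [0.5616, -0.1535, 0.3388]
ee_rot: [3.141, 0.003, 0.005]
wrist_force: [0.1, -5.4, -9.5]
width: 0.012
```

>>> move_arm:
  increments:
    - [[0.4, 0, 0, 0.02, 0, 0, 0], [0.4, 0, 0, 0.02, 0, 0, 0], [0.4, 0, 0, 0.02, 0, 0, 0], [0.4, 0, 0, 0.02, 0, 0, 0], [0.4, 0, 0, 0.02, 0, 0, 0]]

```text
time: 51.98
tool_pos: [0.562, -0.1527, 0.3396]
ee_rot: [-3.141, -0.002, 0.006]
wrist_force: [0.2, 0.8, 0.2]
width: 0.037
```

>>> move_arm:
  increments:
    - [[0.5, 0, 0, -0.98, 0, 0, 0], [0.5, 0, 0, -0.98, 0, 0, 0], [0.5, 0, 0, -0.98, 0, 0, 0], [0.5, 0, 0, -0.98, 0, 0, 0]]

```text
time: 52.32
tool_pos: [0.5619, -0.1528, 0.4437]
ee_rot: [3.138, -0.012, 0.006]
wrist_force: [1.2, 0.0, 0.1]
width: 0.0469
```

```bash
python3 - <<'E'
from h import *
report('15')
p,d=snap('scene','sc15'); 
W=world('scene',d)
m=np.zeros((480,640),bool); m[225:270,335:380]=1
k=m&(p.max(-1)<60)&(W[...,0]<.582)&(W[...,0]>.54)&(W[...,2]>.10)&(W[...,2]<.185)&(W[...,1]<-.14)
print('knob',k.sum(),np.median(W[k],0),W[k].min(0),W[k].max(0)); 
p=cv2.imread('pics/top15.png')[:,:,::-1]; W=world('top',np.load('pics/top15.npy'))
m=(W[...,2]>.15)&(W[...,2]<.18)&(W[...,1]>.08)&(W[...,1]<.15)&(W[...,0]<.58)&(W[...,0]>.42)&~blue(p.copy())
q=W[m]; print('handle',len(q),np.median(q,0),q.min(0),q.max(0))
q=W[m&(W[...,1]>.1)];print(np.median(q,0))
go([(.50,-.05,.44,.8),(.487,.1147,.44,1.54)],.5)
E
```

```text
[ 0.5618 -0.1529  0.4377] [ 3.141e+00 -2.000e-03  5.000e-03] w 0.0472 t 52.42
tray 901 ((489.07476806640625, 323.2113037109375), (156.8805389404297, 201.61505126953125), 75.80445098876953)
trayS 140 ((555.342529296875, 356.0909423828125), (86.14067077636719, 171.5267333984375), 36.37776184082031)
knob 72 [ 0.55871125 -0.15820622  0.15987476] [ 0.54902334 -0.16360003  0.14254685] [ 0.58192567 -0.14513356  0.17829346]
handle 81 [0.48844967 0.09893177 0.16897058] [0.48389515 0.08044745 0.16284058] [0.49381317 0.11789231 0.17252349]
[0.48854152 0.1085466  0.1683799 ]
8 [0.5, -0.58, -0.98, -0.04, 0.0, 0.0, -0.48]
2 [0.5, 0.01, -0.06, -0.0, -0.0, 0.0, -0.03]
6 [0.5, 0.88, -0.98, -0.0, -0.0, 0.0, -0.37]
3 [0.5, 0.32, -0.09, -0.0, -0.0, 0.0, -0.1]
end [0.48695838 0.11427954 0.43980816] 1.544686670479361
```

View pics/z15.png

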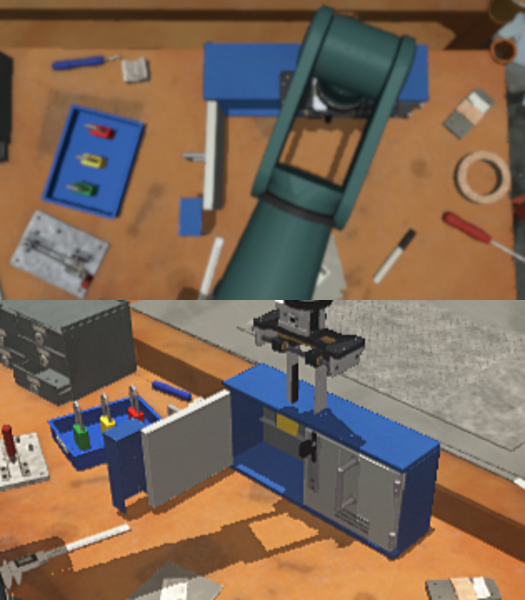

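>>> move_arm:
  increments:
    - [[0.5, -0.58, -0.98, -0.04, 0, 0, -0.48], [0.5, -0.58, -0.98, -0.04, 0, 0, -0.48], [0.5, -0.58, -0.98, -0.04, 0, 0, -0.48], [0.5, -0.58, -0.98, -0.04, 0, 0, -0.48], [0.5, -0.58, -0.98, -0.04, 0, 0, -0.48], [0.5, -0.58, -0.98, -0.04, 0, 0, -0.48], [0.5, -0.58, -0.98, -0.04, 0, 0, -0.48], [0.5, -0.58, -0.98, -0.04, 0, 0, -0.48]]

```text
time: 53.13
tool_pos: [0.5033, -0.0553, 0.4387]
ee_rot: [-3.138, 0.002, 0.756]
wrist_force: [0.2, -0.1, -1.1]
width: 0.0473
```

>>> move_arm:
  increments:
    - [[0.5, 0.88, -0.98, 0, 0, 0, -0.37], [0.5, 0.88, -0.98, 0, 0, 0, -0.37], [0.5, 0.88, -0.98, 0, 0, 0, -0.37], [0.5, 0.88, -0.98, 0, 0, 0, -0.37], [0.5, 0.88, -0.98, 0, 0, 0, -0.37], [0.5, 0.88, -0.98, 0, 0, 0, -0.37]]

```text
time: 53.63
tool_pos: [0.4997, 0.0773, 0.4395]
ee_rot: [-3.14, 0.0, 1.341]
wrist_force: [0.5, -0.1, -0.1]
width: 0.047
```

```bash
python3 - <<'E'
from h import *
print(robot.get_obs()['tool_pos'])
go([(.4875,.114,.435,1.54),(.4875,.114,.333,1.54)],.5)
E
```

```text
[0.49970006 0.0772521  0.43953712]
3 [0.5, 0.33, -0.2, 0.05, 0.0, 0.0, -0.13]
4 [0.5, 0.0, -0.0, 0.98, -0.0, 0.0, 0.0]
2 [0.5, 0.0, -0.0, 0.04, -0.0, 0.0, 0.0]
end [0.48774691 0.11394164 0.33253712] 1.5450836921848499
```

>>> move_arm:
  increments:
    - [[0.5, 0.33, -0.2, 0.05, 0, 0, -0.13], [0.5, 0.33, -0.2, 0.05, 0, 0, -0.13], [0.5, 0.33, -0.2, 0.05, 0, 0, -0.13], [0.5, 0.33, -0.2, 0.05, 0, 0, -0.13], [0.5, 0.33, -0.2, 0.05, 0, 0, -0.13]]

```text
time: 54.05
tool_pos: [0.4881, 0.1122, 0.4354]
ee_rot: [-3.141, 0.0, 1.54]
wrist_force: [-0.2, 0.2, 0.6]
width: 0.047
```

>>> move_arm:
  increments:
    - [[0.5, 0, 0, 0.4, 0, 0, 0], [0.5, 0, 0, 0.7, 0, 0, 0], [0.5, 0, 0, 0.98, 0, 0, 0], [0.5, 0, 0, 0.98, 0, 0, 0], [0.5, 0, 0, 0.98, 0, 0, 0]]

```text
time: 54.47
tool_pos: [0.4877, 0.1122, 0.3364]
ee_rot: [-3.138, 0.001, 1.541]
wrist_force: [-0.1, 0.3, -0.1]
width: 0.0467
```

>>> move_arm:
  increments:
    - [[0, 0, 0, 0.04, 0, 0, 0], [0, 0, 0, 0.04, 0, 0, 0], [0, 0, 0, 0.04, 0, 0, 0], [0, 0, 0, 0.04, 0, 0, 0], [0, 0, 0, 0.04, 0, 0, 0], [0, 0, 0, 0.04, 0, 0, 0], [0, 0, 0, 0.04, 0, 0, 0], [0, 0, 0, 0.04, 0, 0, 0]]

```text
time: 55.13
tool_pos: [0.489, 0.1127, 0.3347]
ee_rot: [3.136, 0.0, 1.544]
wrist_force: [4.9, -0.1, -0.7]
width: 0.0094
```

```bash
python3 - <<'E'
from h import *
o=robot.get_obs();print(o['tool_pos'],o['ee_rot'])
arc((.587,.073),np.arange(1,9)*.1,1,0)
E
```

```text
[0.48895393 0.11272624 0.33469481] [3.13569903e+00 4.34055442e-04 1.54415518e+00]
[[0, -0.101, -0.032, 0.0, 0.0, 0.0, -0.064], [0, -0.204, -0.054, 0.0, 0.0, 0.0, -0.127], [0, -0.309, -0.065, 0.0, 0.0, 0.0, -0.191], [0, -0.415, -0.066, 0.0, 0.0, 0.0, -0.255], [0, -0.52, -0.057, 0.0, 0.0, 0.0, -0.318], [0, -0.624, -0.036, 0.0, 0.0, 0.0, -0.382], [0, -0.725, -0.006, 0.0, 0.0, 0.0, -0.446], [0, -0.823, 0.034, 0.0, 0.0, 0.0, -0.509]]
end [0.49019278 0.03034359 0.33469481] 2.344155180290696
```

>>> move_arm:
  increments:
    - [[0, -0.101, -0.032, 0, 0, 0, -0.064], [0, -0.204, -0.054, 0, 0, 0, -0.127], [0, -0.309, -0.065, 0, 0, 0, -0.191], [0, -0.415, -0.066, 0, 0, 0, -0.255], [0, -0.52, -0.057, 0, 0, 0, -0.318], [0, -0.624, -0.036, 0, 0, 0, -0.382], [0, -0.725, -0.006, 0, 0, 0, -0.446], [0, -0.823, 0.034, 0, 0, 0, -0.509]]

```text
time: 55.8
tool_pos: [0.4894, 0.0304, 0.3347]
ee_rot: [3.139, 0.001, 2.349]
wrist_force: [1.5, 1.6, 1.7]
width: 0.0092
```

```bash
python3 - <<'E'
from h import *
o=robot.get_obs();print(o['tool_pos'],o['ee_rot'])
v=o['tool_pos'][:2]-np.array([.587,.073]); th=(np.arctan2(-.1,-.04)-np.arctan2(v[1],v[0]))%(2*np.pi); print('theta',th)
arc((.587,.073),np.arange(1,9)*(th-.04)/8,1,0)
E
```

```text
[0.48935215 0.030418   0.33467782] [3.13911133e+00 9.68436488e-04 2.34888191e+00]
theta 0.779074301311423
[[0, -0.093, -0.031, 0.0, 0.0, 0.0, -0.059], [0, -0.189, -0.053, 0.0, 0.0, 0.0, -0.118], [0, -0.287, -0.067, 0.0, 0.0, 0.0, -0.176], [0, -0.385, -0.071, 0.0, 0.0, 0.0, -0.235], [0, -0.483, -0.066, 0.0, 0.0, 0.0, -0.294], [0, -0.581, -0.052, 0.0, 0.0, 0.0, -0.353], [0, -0.676, -0.029, 0.0, 0.0, 0.0, -0.412], [0, -0.77, 0.002, 0.0, 0.0, 0.0, -0.471]]
end [ 0.54351263 -0.02424802  0.33467782] 3.0879562067182604
```

>>> move_arm:
  increments:
    - [[0, -0.093, -0.031, 0, 0, 0, -0.059], [0, -0.189, -0.053, 0, 0, 0, -0.118], [0, -0.287, -0.067, 0, 0, 0, -0.176], [0, -0.385, -0.071, 0, 0, 0, -0.235], [0, -0.483, -0.066, 0, 0, 0, -0.294], [0, -0.581, -0.052, 0, 0, 0, -0.353], [0, -0.676, -0.029, 0, 0, 0, -0.412], [0, -0.77, 0.002, 0, 0, 0, -0.471]]

```text
time: 56.47
tool_pos: [0.543, -0.0254, 0.3347]
ee_rot: [-3.139, -0.0, 3.087]
wrist_force: [-2.5, -3.4, 2.7]
width: 0.0095
```

>>> move_arm:
  increments:
    - [[0, -0.02, -0.01, 0, 0, 0, -0.02], [0, -0.04, -0.02, 0, 0, 0, -0.03], [0, -0.05, -0.02, 0, 0, 0, -0.03], [0, -0.05, -0.02, 0, 0, 0, -0.03]]

```text
time: 56.8
tool_pos: [0.5479, -0.0275, 0.3347]
ee_rot: [-3.139, 0.001, 3.129]
wrist_force: [-0.8, -4.9, 3.8]
width: 0.01
```

>>> move_arm:
  increments:
    - [[0, -0.015, 0, 0, 0, 0, 0], [0, -0.03, 0, 0, 0, 0, 0], [0, -0.04, 0, 0, 0, 0, 0], [0, -0.04, 0, 0, 0, 0, 0]]

```text
time: 57.13
tool_pos: [0.5502, -0.0277, 0.3347]
ee_rot: [-3.138, -0.006, 3.129]
wrist_force: [-10.6, -6.3, 8.9]
width: 0.0092
```

```bash
python3 - <<'E'
from h import *
p,d=snap('scene','sc16'); cv2.imwrite('pics/s16z.png',cv2.resize(p[170:330,250:450],None,fx=3.5,fy=3.5,interpolation=cv2.INTER_CUBIC)[:,:,::-1])
W=world('scene',d)
h=cv2.cvtColor(p,cv2.COLOR_RGB2HSV)
g=(h[...,1]<60)&(W[...,2]>.03)&(W[...,2]<.12)&(W[...,0]>.56)&(W[...,0]<.61)
for y in np.arange(-.30,.08,.02):
    q=W[g&(abs(W[...,1]-y)<.01)]; print(round(y,2),len(q),np.median(q,0).round(4) if len(q) else '')
E
```

```text
-0.3 160 [ 0.5873 -0.3001  0.0755]
-0.28 147 [ 0.5872 -0.2794  0.075 ]
-0.26 151 [ 0.5871 -0.2606  0.0764]
-0.24 148 [ 0.5859 -0.2422  0.0846]
-0.22 66 [ 0.5871 -0.2246  0.0805]
-0.2 108 [ 0.5869 -0.1983  0.0755]
-0.18 117 [ 0.5872 -0.1814  0.0783]
-0.16 0 
-0.14 0 
-0.12 0 
-0.1 0 
-0.08 1 [ 0.5829 -0.0702  0.0328]
-0.06 99 [ 0.5878 -0.0593  0.0745]
-0.04 131 [ 0.5872 -0.0387  0.0811]
-0.02 100 [ 0.5872 -0.0213  0.0829]
0.0 56 [ 0.5875 -0.0016  0.0708]
0.02 37 [0.5873 0.0238 0.0604]
0.04 69 [0.5874 0.041  0.0627]
0.06 98 [0.588  0.0604 0.0715]
```

View pics/s16z.png

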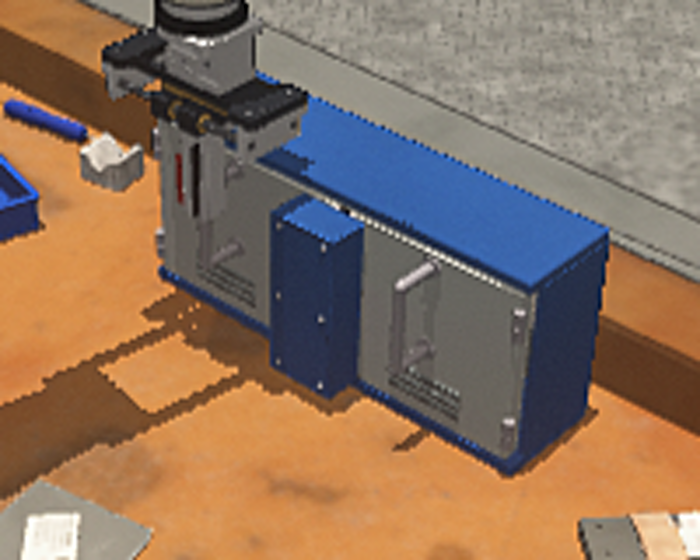

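Both leaves flush (x ≈ 0.587 throughout). Release, back off, and check.

>>> move_arm:
  increments:
    - [[0.45, 0.01, 0, 0, 0, 0, 0], [0.45, 0.01, 0, 0, 0, 0, 0], [0.45, 0.01, 0, 0, 0, 0, 0], [0.45, 0.01, 0, 0, 0, 0, 0], [0.45, 0.01, 0, 0, 0, 0, 0], [0.45, 0.01, 0, 0, 0, 0, 0]]

```text
time: 57.68
tool_pos: [0.5509, -0.0264, 0.3334]
ee_rot: [3.141, -0.0, 3.131]
wrist_force: [0.1, -0.5, -0.9]
width: 0.0418
```

>>> move_arm:
  increments:
    - [[0.45, 0, 0, -0.98, 0, 0, 0], [0.45, 0, 0, -0.98, 0, 0, 0], [0.45, 0, 0, -0.98, 0, 0, 0], [0.45, 0, 0, -0.98, 0, 0, 0]]

```text
time: 58.02
tool_pos: [0.5512, -0.0265, 0.4378]
ee_rot: [-3.14, 0.011, 3.131]
wrist_force: [-0.2, 0.3, -0.1]
width: 0.0425
```

>>> move_arm:
  increments:
    - [[0.45, 0.95, 0, -0.3, 0, 0, 0], [0.45, 0.95, 0, -0.3, 0, 0, 0], [0.45, 0.95, 0, -0.3, 0, 0, 0], [0.45, 0.95, 0, -0.3, 0, 0, 0]]

```text
time: 58.35
tool_pos: [0.4536, -0.0253, 0.4629]
ee_rot: [-3.141, 0.002, 3.131]
wrist_force: [1.2, 0.8, 0.2]
width: 0.0422
```

>>> move_arm:
  increments:
    - [[0.45, 0.95, 0, 0, 0, 0, 0], [0.45, 0.95, 0, 0, 0, 0, 0], [0.45, 0.95, 0, 0, 0, 0, 0], [0.45, 0.95, 0, 0, 0, 0, 0], [0.45, 0.95, 0, 0, 0, 0, 0], [0.45, 0.95, 0, 0, 0, 0, 0]]

```text
time: 58.85
tool_pos: [0.3619, -0.0248, 0.4608]
ee_rot: [3.141, -0.001, 3.131]
wrist_force: [0.3, 1.1, -0.9]
width: 0.0424
```

```bash
python3 - <<'E'
from h import *
report('17')
p,d=snap('scene','sc17'); 
W=world('scene',d)
h=cv2.cvtColor(p,cv2.COLOR_RGB2HSV)
g=(h[...,1]<60)&(W[...,2]>.03)&(W[...,2]<.12)&(W[...,0]>.56)&(W[...,0]<.61)
for y in (-.3,-.2,-.06,-.02,.04):
    q=W[g&(abs(W[...,1]-y)<.01)]; print(round(y,2),len(q),np.median(q,0).round(4) if len(q) else '')
a=cv2.imread('pics/top0.png');b=cv2.imread('pics/top17.png')
for n,(r0,r1,c0,c1) in dict(tape=(265,320,458,515),bundle=(215,262,450,500),vblock=(190,220,192,225)).items():
    print(n,np.abs(a[r0:r1,c0:c1].astype(int)-b[r0:r1,c0:c1]).mean())
E
```

```text
[ 0.362  -0.0248  0.461 ] [ 3.141e+00 -1.000e-03  3.131e+00] w 0.0423 t 58.95
tray 902 ((489.15887451171875, 323.42205810546875), (157.91268920898438, 201.3193359375), 75.76094055175781)
trayS 219 ((486.37860107421875, 321.3781433105469), (167.0057830810547, 205.98193359375), 76.13785552978516)
-0.3 153 [ 0.5872 -0.2999  0.0769]
-0.2 105 [ 0.5867 -0.1982  0.0739]
-0.06 97 [ 0.5876 -0.0592  0.0746]
-0.02 99 [ 0.5873 -0.0217  0.0785]
0.04 83 [0.5877 0.0403 0.0679]
tape 3.5374800637958534
bundle 3.8418439716312056
vblock 3.8535353535353534
```

View pics/z17.png

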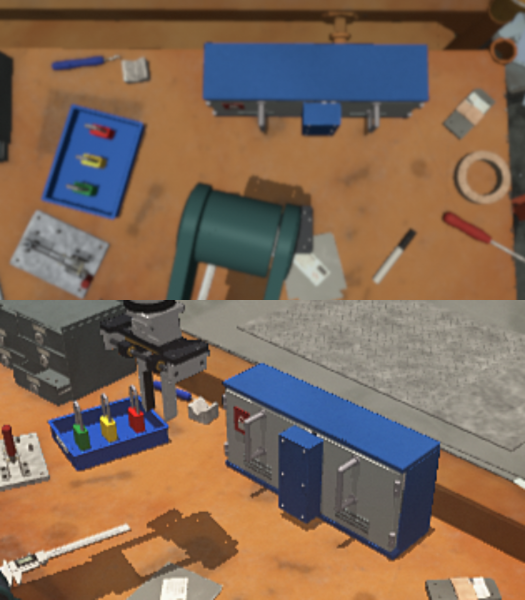

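All is in order: cabinet shut, three padlocks standing in the tray, bystanders unchanged.

```bash
python3 -c "
from bench import robot
print(robot.close_job())"
```

```text
the job is handed in; nothing more can be done
None
```

The job is handed in, at about 59 s of the 210 s allowed. I opened the active leaf, pulled the flush bolt down and opened the passive leaf. Then I moved the green, yellow and red padlocks from their hooks to the tray one at a time. To lock up, I shut the passive leaf, pushed the bolt up to its stop and shut the active leaf last.

**Last checks:**
- **Leaves:** both leaf faces measure flat at x ≈ 0.587 m, which I take as fully shut.
- **Bolt:** the knob measured at z ≈ 0.16 m, at its stop, before the cover strip hid it. I could not re-measure it after that.
- **Padlocks and tray:** all three padlocks stand upright in the tray, which has not moved.
- **Bystanders:** the tape roll, the bundle of blanks and the V-block look the same as in the first picture.
- **Arm:** the gripper is clear of everything.

In some pictures the tray or leaf angle measured differently, because the arm or a leaf blocked part of the camera's view. Unobstructed views agreed with the earlier readings, and no check failed.

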